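# Hand controls from the hooks into their chargers

## Robot

A 6-joint arm with a two-finger parallel gripper is mounted at the origin on the work surface. World frame = base frame: x ahead of the robot, y to its left, z up, the work surface at z = 0. Lengths are in m, angles in rad, forces in N, time in s.
With the tool pointing down it reaches from about 0.35 to 0.85 m from the base axis. Payload 8.1 kg.
Tool frame: the origin (TCP) lies at the very end of the fingers, on their centre line; the grasp point (between the pads) lies 19 mm behind it; z points along the fingers, y is the direction in which the jaws open and shut (so a half turn about z gives the same grasp; the last joint's range is limited). The gripper opens to 93 mm and grips with 3 to 60 N. Pads are 15 mm wide; open, the fingers measure 128 mm over their backs; the gripper's body (75 mm by 188 mm) begins 65 mm behind the grasp point.
Start: joints at [-1.433, 0.13, 1.488, -0, 1.523, -0.085], TCP at [0.133, -0.585, 0.219] pointing down, gripper open.
Joint ranges: [-2.96, 2.96], [-0.89, 2.26], [0.02, 2.5], [-1.34, 4.48], [0, 2.73], [-2.66, 2.66]. Speed limits (rad/s): [2.39, 2.39, 2.79, 3.14, 3.14, 3.14].

## Interface

Orientations are given as a rotation vector (axis times angle).
In Python, from plant import robot gives the robot as it stands.
- The arm moves only by the shell command python3 -m pendant 'ROWS' [OPENING] [FORCE]. ROWS is JSON, a list of rows, each an object with "delta_pos": the shift along the tool's x, y, z in m, a list of three; "spin": the turn about the tool's z in rad. In form: [{"delta_pos": [dx, dy, dz], "spin": spin}, ...]. A call has 1 to 10 rows; each row is the pose to reach, as a shift and turn from the pose measured when the call began, along the tool's axes at that moment; what a row does not reach only later rows make up. A row lasts 1/10 s, in which the tool goes at most 50 mm and 8.59 degrees, less where a joint would pass 70% of its speed; a pose out of reach is approached as far as the arm can. A call with a gripper value outside its range is refused whole. OPENING is the closure, from -1 (fully open) to 1 (shut), set as the call begins (- or left out, the last holds). The fingers move at their own pace and stop on an object; FORCE is the grip in N (left out, the last holds). Time passes only in rows, so rows that repeat a pose let the fingers close. It gives the time, the measured TCP pose, the force and the opening at its end, in the units of the state.
- robot.read_state(): the state, without advancing time (a new reading comes with each control period).
- robot.read_camera(name): name is "side" or "top"; returns a dict with "color" (384x512x3 uint8, blue, green, red), "camera_matrix" (3x3 intrinsics, pixels), "R" (3x3) and "t" (3): a world point X has camera coordinates R X + t. Camera axes: x right, y down, z forward; pixel columns grow to the right and rows downward; lengths in m; the calibration is good to about 2 mm. A picture is of the moment at which its call begins. There is no depth.
- robot.close_job(): hands the job in, once; it reports no verdict.
Trained networks look in the newest picture that a camera, given by its name, has taken for a name from the list of things; names that differ only in an ending like _2 or _b are one class to them, and where a whole thing is asked for, a point or a joint stands for the part that bears it (a point fixed in the world has none). Each returns a list of dicts, best first, with "score" (0 to 1); they miss things now and then, are a little off and sometimes report something else, mostly with a low value. They report only what shows in the picture. A call takes as long as a camera call.
- robot.outline_of(camera, label): "mask" (384x512 bool, what is visible of it).
- robot.mark_of(camera, label): "location" ([x, y, z] in m, in the coordinates of the camera as it stood for that picture, good to about 4 mm: a listed point, or the origin of a listed thing).
The state is a dict: "t": time; "q": joint angles; "dq": joint speeds; "joint_torque": joint torques, N m; "tool_pos": TCP position; "orientation": TCP orientation; "force": force on the tool from outside, world axes, zero at the start; "wrist_torque": the same for the moment, N m; "opening": finger opening in m.
Only numpy, scipy, OpenCV 4.12 (cv2) and the standard library are available. Lean on these libraries where they do the work, as an engineer would, in place of code of your own. Each camera call takes 0.05 s, during which the arm holds its last target.

## Task

Take the orange and the blue hand control off their hooks under the light bar and stand each one in the charging cradle of its own colour, pushed fully down and upright, and let go. Set them in gently, without dropping them or putting them down on the desk on the way; leave the white one hanging on its hook, and do not knock the rack, the mug or the gel bottle.

Things in the scene. Friction and masses are not known exactly. Their poses are not given: they have to be found in the camera images.
- rack: fixed hook rack; origin on the desk below the middle hook, x from its front (robot side) to its back, y along the bar, z up. Grey light bar from x = +2 to +52 mm, 380 mm long, underside 275 and top 295 mm above the desk, on two posts at x = 50, y = -175 and +175 mm. The bar stops a tool coming straight down: it must lean, coming in from the front over the hook
- hook_mid (a point): where the loop rests on the middle of three round steel hooks, 200 mm above the desk, axes as the rack; the others are 125 mm to either side along y. Each hook is 6 mm thick, comes down from the bar at x = +22 mm, runs forward, ends in an upturned tip at x = -14 mm, 9 mm higher. To free a control lift it 12 to 20 mm (at 22 mm its body meets the hook), then draw it 30 mm or more to -x
- orange_mid (a point): centre of the orange hand control's body, 45 mm above its underside: a flat-sided upright block 40 (x) x 26 (y) x 90 mm high, z up; its lowest 10 mm is a smaller black foot (35 x 21). The same turned half round about z. 0.1 to 0.2 kg. Starts hanging on any one of the three hooks, its x along the rack's x, its underside 82 mm above the desk
- blue_mid (a point): centre of the blue hand control's body, 45 mm above its underside: a flat-sided upright block 40 (x) x 26 (y) x 90 mm high, z up; its lowest 10 mm is a smaller black foot (35 x 21). The same turned half round about z. 0.1 to 0.2 kg. Starts hanging on any one of the three hooks, its x along the rack's x, its underside 82 mm above the desk
- white_mid (a point): the same point on the white hand control, same shape, hanging on the remaining hook: to be left there
- cradle_orange_floor (a point): centre of the floor of the well in the fixed orange charging cradle, 20 mm above the desk, z up: the well is 44 mm along x, 30 mm along y, 28 mm deep with a 3 mm chamfered mouth, and takes the foot end of the hand control, 40 side along x, either way round
- cradle_blue_floor (a point): centre of the floor of the well in the fixed blue charging cradle, 20 mm above the desk, z up: the well is 44 mm along x, 30 mm along y, 28 mm deep with a 3 mm chamfered mouth, and takes the foot end of the hand control, 40 side along x, either way round
- orange: the orange hand control; origin at the centre of its underside. On top of the 90 mm body a rigid dark steel loop in the y-z plane, 24 mm wide (y), 6 mm thick (x), up to 124 mm above the origin; its opening (16 mm wide) runs from 90 to 118 mm, where the loop's top bar rests on the hook
- blue: the blue hand control; origin at the centre of its underside. On top of the 90 mm body a rigid dark steel loop in the y-z plane, 24 mm wide (y), 6 mm thick (x), up to 124 mm above the origin; its opening (16 mm wide) runs from 90 to 118 mm, where the loop's top bar rests on the hook
- cradle_orange: the fixed orange cradle, a block 62 (x) x 60 (y) x 36 mm; origin under its centre, 8 mm below the well floor. The two cradles stand one behind the other, 66 mm apart along x, on a black base 160 x 90 x 12 mm; which one is nearer the robot varies
- cradle_blue: the fixed blue cradle, a block 62 (x) x 60 (y) x 36 mm; origin under its centre, 8 mm below the well floor. The two cradles stand one behind the other, 66 mm apart along x, on a black base 160 x 90 x 12 mm; which one is nearer the robot varies
- gel: clear gel bottle with blue cap, 60 mm across, 160 mm high, standing loose behind the cradles; origin under its centre
- mug: white mug, 72 mm across, 80 mm high, handle at its +y, standing loose in front of the cradles; origin under its centre

How it is judged:
By the outcome, as a careful person would: the job done as asked, in the order asked, and still so for the second after the job is handed in, with the robot touching nothing.
It also fails if it takes over 70 s, if anything falls off the work surface, if the arm or the gripper's body presses on something with over 40 N, if the wrist force passes 120 N, or if a joint passes its speed limit or range.

## Working session

There is one attempt and no reset: what is moved stays moved. The work goes in short steps, Python scripts to look and compute and a shell command to move; the robot and the scene stay as the last step left them, time stands still between calls to the robot, and variables do not carry over. Pictures are saved under pics/ and viewed, and the job is handed in when it is done.

I'll start with both cameras, the state and the network marks.

```bash
ls; mkdir -p pics
cat > h.py <<'E'
import numpy as np, cv2
from plant import robot
from scipy.spatial.transform import Rotation as Ro
def look(cam,fn=None):
    c=robot.read_camera(cam)
    if fn: cv2.imwrite('pics/'+fn,c['color'])
    return c
def world(c,p): return c['R'].T@(np.array(p)-np.array(c['t']))
def proj(c,X):
    p=c['R']@np.array(X)+c['t']; p=c['camera_matrix']@p; return p[:2]/p[2]
def marks(cam,labels,c):
    for l in labels:
        r=robot.mark_of(cam,l)
        for d in r[:2]:
            X=world(c,d['location']); print(cam,l,round(d['score'],2),np.round(X,4),np.round(proj(c,X)))
E
python3 - <<'E'
from h import *
s=robot.read_state(); print(s)
L=['hook_mid','orange_mid','blue_mid','white_mid','cradle_orange_floor','cradle_blue_floor','cradle_orange','cradle_blue','gel','mug','rack','orange','blue']
for cam in ['side','top']:
    c=look(cam,cam+'0.png'); print(c['camera_matrix'],c['R'],c['t'])
    marks(cam,L,c)
E
```

```text
pics
{'t': 0.0, 'q': array([-1.43345258e+00,  1.31182424e-01,  1.48926645e+00,  6.20849236e-06,
        1.52300553e+00, -8.54146527e-02]), 'dq': array([ 0.00136325, -0.00015802, -0.00092135,  0.0011217 , -0.00049396,
       -0.00098116]), 'joint_torque': array([-1.29787441e-04, -5.59850693e+01, -4.91751945e+01,  7.67676369e-02,
        3.56104178e-02, -1.24010571e-04]), 'tool_pos': array([ 0.13248952, -0.58460425,  0.2175818 ]), 'orientation': array([-3.12027685e+00, -3.48977717e-01,  6.61463786e-05]), 'force': array([ 0.50219029, -0.59515033, -0.03379102]), 'wrist_torque': array([-0.04562725,  0.04977111, -0.02293487]), 'opening': 0.09311528820793052}
[[389.12718858   0.         250.54127151]
 [  0.         389.12718858 193.24688236]
 [  0.           0.           1.        ]] [[-0.93946478 -0.34255091  0.00805052]
 [-0.24376169  0.65164898 -0.71828535]
 [ 0.24080318 -0.6767662  -0.69570205]] [0.51712524 0.24324185 1.0722013 ]
side hook_mid 0.56 [ 0.535  -0.2004  0.1952] [278. 142.]
side orange_mid 0.79 [ 0.5758 -0.0856  0.1238] [253. 179.]
side blue_mid 0.62 [ 0.53   -0.1968  0.1298
[... 945 characters left out ...]
2 -0.0791  0.1238] [295. 195.]
top white_mid 0.62 [ 0.4901 -0.3175  0.1204] [402. 247.]
top cradle_orange_floor 0.55 [0.4908 0.1792 0.0156] [182. 230.]
top cradle_blue_floor 0.68 [0.5552 0.2013 0.0135] [177. 203.]
top cradle_blue_floor 0.52 [ 0.533  -0.2017  0.0822] [345. 225.]
top cradle_orange 0.67 [0.4933 0.1829 0.014 ] [180. 229.]
top cradle_blue 0.66 [0.5495 0.2009 0.012 ] [177. 206.]
top gel 0.9 [ 0.6748  0.2346 -0.0036] [173. 159.]
top mug 0.85 [ 0.3694  0.1449 -0.0005] [189. 282.]
top rack 0.91 [ 0.5344 -0.2002  0.003 ] [337. 229.]
top rack 0.58 [0.4928 0.1851 0.0151] [179. 229.]
top orange 0.67 [ 0.576  -0.0764  0.0843] [292. 200.]
top blue 0.62 [ 0.536  -0.2014  0.0794] [345. 223.]
```

View pics/side0.png

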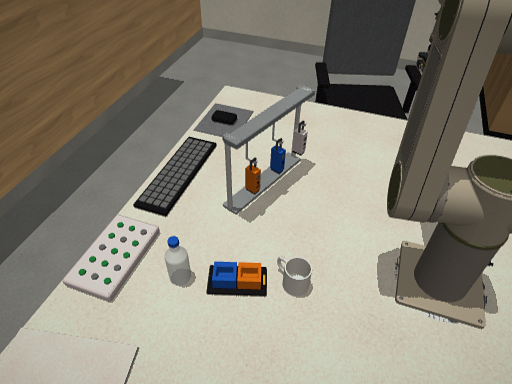

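View pics/top0.png

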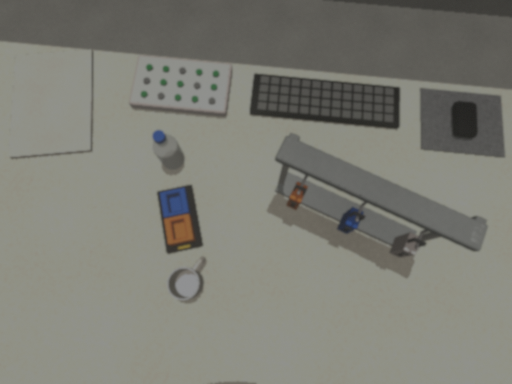

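Both pictures agree with the marks. Orange hangs on the +y hook (side 253,179), blue on the middle one (278,160) and white on the -y one (300,140). The orange cradle is nearer the robot (249,277), with blue behind it (225,275). From the marks, rack yaw is about -20° and cradle yaw about +16°.

The moves only allow a spin about the tool's own z, so I have to find out how a lean can arise. I'll go up and over to in front of the rack first.

```bash
python3 -m pendant '[{"delta_pos":[0.02,-0.02,-0.04],"spin":0.1},{"delta_pos":[0.04,-0.04,-0.07],"spin":0.2},{"delta_pos":[0.07,-0.07,-0.09],"spin":0.3},{"delta_pos":[0.10,-0.10,-0.11],"spin":0.4},{"delta_pos":[0.13,-0.13,-0.13],"spin":0.5},{"delta_pos":[0.16,-0.16,-0.15],"spin":0.58},{"delta_pos":[0.19,-0.19,-0.17],"spin":0.58},{"delta_pos":[0.22,-0.22,-0.19],"spin":0.58},{"delta_pos":[0.25,-0.25,-0.21],"spin":0.58},{"delta_pos":[0.28,-0.28,-0.23],"spin":0.58}]'
python3 - <<'E'
from h import *
s=robot.read_state(); print(s['t'],np.round(s['q'],4),np.round(s['tool_pos'],4)); print(np.round(Ro.from_rotvec(s['orientation']).as_matrix(),4))
E
```

```text
t: 2.4
tool_pos: [0.3443, -0.2486, 0.4497]
orientation: [3.091, -0.558, 0.001]
force: [1.1, -1.5, 0.5]
opening: 0.0928
2.4 [-7.4630e-01 -3.1070e-01  1.4836e+00  1.0000e-04  1.9678e+00  1.1820e+00] [ 0.3443 -0.2486  0.4497]
[[ 9.368e-01 -3.499e-01  7.000e-04]
 [-3.499e-01 -9.368e-01 -6.000e-04]
 [ 9.000e-04  3.000e-04 -1.000e+00]]
```

The tool's x now lies along the rack's x and the tool points straight down. Next I'll centre it on the rack's azimuth (-20.4°) and push upward past the reach. That shows how "approached as far as the arm can" treats the orientation.

```bash
cat > st.py <<'E'
from h import *
s=robot.read_state(); R=Ro.from_rotvec(s['orientation']).as_matrix()
z=R[:,2]; y=R[:,1]
print('t',round(s['t'],2),'q',np.round(s['q'],3),'p',np.round(s['tool_pos'],4),'F',np.round(s['force'],1),'op',round(s['opening'],4))
print('az pos %.2f'%np.degrees(np.arctan2(s['tool_pos'][1],s['tool_pos'][0])),'lean %.2f az %.2f'%(np.degrees(np.arccos(-z[2])),np.degrees(np.arctan2(z[1],z[0]))),'yaxis',np.round(y,3),'x',np.round(R[:,0],3),'z',np.round(z,3))
E
python3 -m pendant '[{"delta_pos":[-0.004,-0.056,-0.02],"spin":0},{"delta_pos":[-0.009,-0.113,-0.06],"spin":0},{"delta_pos":[-0.009,-0.113,-0.11],"spin":0},{"delta_pos":[-0.009,-0.113,-0.16],"spin":0},{"delta_pos":[-0.009,-0.113,-0.21],"spin":0},{"delta_pos":[-0.009,-0.113,-0.26],"spin":0},{"delta_pos":[-0.009,-0.113,-0.31],"spin":0},{"delta_pos":[-0.009,-0.113,-0.36],"spin":0}]'; python3 st.py
```

```text
t: 3.2
tool_pos: [0.3766, -0.1402, 0.7502]
orientation: [3.09, -0.558, 0.007]
force: [-0.3, -1.1, 1.6]
opening: 0.093
t 3.2 q [-0.484  0.172  0.359 -0.     2.606  1.444] p [ 0.3766 -0.1402  0.7502] F [-0.3 -1.1  1.6] op 0.093
az pos -20.41 lean 0.28 az -30.22 yaxis [-0.35  -0.937  0.001] x [ 0.937 -0.35   0.005] z [ 0.004 -0.002 -1.   ]
```

The arm plane is offset sideways by about 51 mm: q1 is -27.7° while the TCP is at -20.4°. I'll set q1 to -20.4° and push further up.

```bash
python3 -m pendant '[{"delta_pos":[-0.005,-0.048,0.0],"spin":0},{"delta_pos":[-0.005,-0.048,-0.05],"spin":0},{"delta_pos":[-0.005,-0.048,-0.10],"spin":0},{"delta_pos":[-0.005,-0.048,-0.15],"spin":0},{"delta_pos":[-0.005,-0.048,-0.20],"spin":0}]'; python3 st.py
```

```text
t: 3.7
tool_pos: [0.384, -0.0924, 0.7872]
orientation: [3.08, -0.556, 0.083]
force: [-0.6, 0.2, -0.2]
opening: 0.0932
t 3.7 q [-3.660e-01  3.330e-01  2.300e-02 -1.000e-03  2.732e+00  1.561e+00] p [ 0.384  -0.0924  0.7872] F [-0.6  0.2 -0.2] op 0.0932
az pos -13.53 lean 3.09 az -21.41 yaxis [-0.35  -0.937  0.001] x [ 0.936 -0.349  0.054] z [ 0.05  -0.02  -0.999]
```

Pushing past reach does lean the tool outward, by 3.1° here. I'd rather keep q5 away from its stop, so I'll push out along tool x and use the straight elbow as the limit.

```bash
python3 -m pendant '[{"delta_pos":[0.05,0,0.0],"spin":0},{"delta_pos":[0.10,0,0.0],"spin":0},{"delta_pos":[0.15,0,0],"spin":0},{"delta_pos":[0.20,0,0],"spin":0}]'; python3 st.py
```

```text
t: 4.1
tool_pos: [0.4032, -0.111, 0.7672]
orientation: [-3.087, 0.558, -0.009]
force: [-0.5, 0.3, 0.1]
opening: 0.0935
t 4.1 q [-0.397  0.383  0.022  0.015  2.731  1.546] p [ 0.4032 -0.111   0.7672] F [-0.5  0.3  0.1] op 0.0935
az pos -15.39 lean 0.44 az 30.66 yaxis [-0.35  -0.937 -0.006] x [ 0.937 -0.35   0.005] z [ 0.007  0.004 -1.   ]
```

That drove the tool back to vertical while q5 sat at its stop. I'll come down well inside the range, then stretch outward with the elbow as the only limit.

```bash
python3 -m pendant '[{"delta_pos":[0.0,0,0.05],"spin":0},{"delta_pos":[0.02,0,0.09],"spin":0},{"delta_pos":[0.05,0,0.13],"spin":0},{"delta_pos":[0.08,-0.005,0.16],"spin":0},{"delta_pos":[0.12,-0.01,0.19],"spin":0},{"delta_pos":[0.16,-0.015,0.22],"spin":0},{"delta_pos":[0.20,-0.015,0.25],"spin":0},{"delta_pos":[0.234,-0.015,0.287],"spin":0},{"delta_pos":[0.234,-0.015,0.287],"spin":0}]'; python3 st.py
python3 -m pendant '[{"delta_pos":[0.04,0,-0.04],"spin":0},{"delta_pos":[0.08,0,-0.08],"spin":0},{"delta_pos":[0.12,0,-0.12],"spin":0},{"delta_pos":[0.16,0,-0.16],"spin":0},{"delta_pos":[0.2,0,-0.2],"spin":0}]'; python3 st.py
```

```text
t: 5.0
tool_pos: [0.6308, -0.1783, 0.4803]
orientation: [-3.087, 0.558, -0.01]
force: [0.2, -0.1, 0.7]
opening: 0.093
t 5.0 q [-0.357  0.358  0.746  0.007  2.032  1.574] p [ 0.6308 -0.1783  0.4803] F [ 0.2 -0.1  0.7] op 0.093
az pos -15.78 lean 0.46 az 26.58 yaxis [-0.35  -0.937 -0.006] x [ 0.937 -0.35   0.005] z [ 0.007  0.004 -1.   ]
t: 5.5
tool_pos: [0.6856, -0.2044, 0.5402]
orientation: [-3.088, 0.559, -0.045]
force: [0.1, -1.1, -2.2]
opening: 0.0931
t 5.5 q [-0.366  0.78   0.03   0.012  2.304  1.571] p [ 0.6856 -0.2044  0.5402] F [ 0.1 -1.1 -2.2] op 0.0931
az pos -16.60 lean 1.67 az -3.27 yaxis [-0.35  -0.937 -0.009] x [ 0.936 -0.35   0.028] z [ 0.029 -0.002 -1.   ]
```

```bash
python3 -m pendant '[{"delta_pos":[0.3,0,-0.3],"spin":0},{"delta_pos":[0.3,0,-0.3],"spin":0},{"delta_pos":[0.3,0,-0.3],"spin":0},{"delta_pos":[0.3,0,-0.3],"spin":0}]'; python3 st.py
```

```text
t: 5.9
tool_pos: [0.6804, -0.2107, 0.5635]
orientation: [3.087, -0.559, 0.113]
force: [-0.6, -0.1, 0.1]
opening: 0.0929
t 5.9 q [-0.379  0.752  0.022  0.017  2.296  1.562] p [ 0.6804 -0.2107  0.5635] F [-0.6 -0.1  0.1] op 0.0929
az pos -17.21 lean 4.14 az -11.84 yaxis [-0.35  -0.937 -0.011] x [ 0.934 -0.35   0.071] z [ 0.071 -0.015 -0.997]
```

Each call adds some lean, so it is controllable. I'll push more along tool x.

```bash
python3 -m pendant '[{"delta_pos":[0.4,-0.03,-0.1],"spin":0},{"delta_pos":[0.4,-0.03,-0.1],"spin":0},{"delta_pos":[0.4,-0.03,-0.1],"spin":0},{"delta_pos":[0.4,-0.03,-0.1],"spin":0},{"delta_pos":[0.4,-0.03,-0.1],"spin":0},{"delta_pos":[0.4,-0.03,-0.1],"spin":0},{"delta_pos":[0.4,-0.03,-0.1],"spin":0},{"delta_pos":[0.4,-0.03,-0.1],"spin":0}]'; python3 st.py
```

```text
t: 6.7
tool_pos: [0.7513, -0.2285, 0.4966]
orientation: [3.079, -0.558, 0.182]
force: [-0.1, -0.6, 0.2]
opening: 0.0931
t 6.7 q [-0.368  0.848  0.022  0.018  2.155  1.572] p [ 0.7513 -0.2285  0.4966] F [-0.1 -0.6  0.2] op 0.0931
az pos -16.91 lean 6.65 az -13.76 yaxis [-0.35  -0.937 -0.014] x [ 0.93  -0.349  0.115] z [ 0.113 -0.028 -0.993]
```

```bash
python3 -m pendant '[{"delta_pos":[0.4,-0.03,-0.1],"spin":0},{"delta_pos":[0.4,-0.03,-0.1],"spin":0}]'; python3 st.py;  python3 -m pendant '[{"delta_pos":[0.4,-0.03,-0.15],"spin":0}]'; python3 st.py; python3 -m pendant '[{"delta_pos":[0.4,-0.03,-0.2],"spin":0}]'; python3 st.py
```

```text
t: 6.9
tool_pos: [0.7773, -0.2353, 0.4849]
orientation: [3.069, -0.556, 0.25]
force: [-0.7, 1.1, -0.1]
opening: 0.0933
t 6.9 q [-0.365  0.867  0.022  0.02   2.092  1.576] p [ 0.7773 -0.2353  0.4849] F [-0.7  1.1 -0.1] op 0.0933
az pos -16.84 lean 9.19 az -14.65 yaxis [-0.35  -0.937 -0.016] x [ 0.924 -0.348  0.159] z [ 0.155 -0.04  -0.987]
t: 7.0
tool_pos: [0.7902, -0.2388, 0.4846]
orientation: [3.062, -0.555, 0.299]
force: [0.2, -0.1, -0.7]
opening: 0.0926
t 7.0 q [-0.365  0.869  0.024  0.022  2.057  1.577] p [ 0.7902 -0.2388  0.4846] F [ 0.2 -0.1 -0.7] op 0.0926
az pos -16.81 lean 11.00 az -14.95 yaxis [-0.349 -0.937 -0.019] x [ 0.919 -0.346  0.19 ] z [ 0.184 -0.049 -0.982]
t: 7.1
tool_pos: [0.799, -0.2411, 0.4925]
orientation: [3.053, -0.554, 0.352]
force: [-0.2, 0.0, -0.3]
opening: 0.0927
t 7.1 q [-0.365  0.862  0.024  0.025  2.029  1.579] p [ 0.799  -0.2411  0.4925] F [-0.2  0.  -0.3] op 0.0927
az pos -16.79 lean 12.98 az -15.19 yaxis [-0.349 -0.937 -0.021] x [ 0.912 -0.344  0.224] z [ 0.217 -0.059 -0.974]
```

One-row calls give about 2° each. The lean drifted toward -15° because of the sideways part of my pushes, so I'll push with the opposite sideways part.

```bash
for i in 1; do python3 -m pendant '[{"delta_pos":[0.4,0.1,-0.2],"spin":0}]' >/dev/null; python3 st.py; python3 -m pendant '[{"delta_pos":[0.4,0.1,-0.2],"spin":0}]'>/dev/null; python3 st.py;  python3 -m pendant '[{"delta_pos":[0.4,0.1,-0.2],"spin":0}]'>/dev/null; python3 st.py; done
```

```text
t 7.2 q [-0.381  0.853  0.023  0.033  2.005  1.564] p [ 0.8028 -0.2544  0.5037] F [-0.5  0.5  0.2] op 0.0928
az pos -17.59 lean 15.07 az -15.30 yaxis [-0.346 -0.938 -0.023] x [ 0.904 -0.34   0.259] z [ 0.251 -0.069 -0.966]
t 7.3 q [-0.401  0.842  0.023  0.041  1.978  1.547] p [ 0.8055 -0.271   0.5153] F [0.2 0.8 0.1] op 0.0932
az pos -18.59 lean 17.20 az -15.75 yaxis [-0.345 -0.938 -0.024] x [ 0.894 -0.337  0.295] z [ 0.285 -0.08  -0.955]
t 7.4 q [-0.419  0.832  0.023  0.048  1.952  1.534] p [ 0.8081 -0.2857  0.5276] F [ 0.7 -0.1 -0.1] op 0.0931
az pos -19.47 lean 19.35 az -16.25 yaxis [-0.346 -0.938 -0.024] x [ 0.883 -0.334  0.33 ] z [ 0.318 -0.093 -0.944]
```

Lean is 19.4° with a remaining roll of 1.4°. Swinging the arm plane to about -40° and giving two more pushes there should cancel the roll.

```bash
python3 -m pendant '[{"delta_pos":[-0.02,0.05,-0.005],"spin":0},{"delta_pos":[-0.03,0.10,-0.01],"spin":0},{"delta_pos":[-0.035,0.15,-0.015],"spin":0},{"delta_pos":[-0.04,0.20,-0.02],"spin":0},{"delta_pos":[-0.043,0.234,-0.021],"spin":0}]'>/dev/null; python3 st.py;  python3 -m pendant '[{"delta_pos":[0.4,0.15,-0.1],"spin":0}]'>/dev/null; python3 st.py; python3 -m pendant '[{"delta_pos":[0.4,0.15,-0.1],"spin":0}]'>/dev/null; python3 st.py
```

```text
t 7.9 q [-0.748  0.718  0.193  0.158  1.917  1.258] p [ 0.6822 -0.4873  0.5309] F [ 0.7 -0.4  0.5] op 0.093
az pos -35.54 lean 19.59 az -16.64 yaxis [-0.346 -0.938 -0.023] x [ 0.881 -0.334  0.335] z [ 0.321 -0.096 -0.942]
t 8.0 q [-0.761  0.825  0.023  0.163  1.95   1.265] p [ 0.6909 -0.5084  0.5361] F [ 0.8 -0.3  0.9] op 0.0931
az pos -36.35 lean 21.15 az -18.89 yaxis [-0.357 -0.934 -0.014] x [ 0.869 -0.338  0.361] z [ 0.341 -0.117 -0.933]
t 8.1 q [-0.761  0.835  0.031  0.163  1.913  1.269] p [ 0.7018 -0.5185  0.5286] F [ 1.7 -1.1 -2.6] op 0.0932
az pos -36.46 lean 22.28 az -19.82 yaxis [-0.365 -0.931 -0.012] x [ 0.86  -0.342  0.379] z [ 0.357 -0.129 -0.925]
```

The lean is now 22.3° with 0.7° of roll. I'll take a second set of measurements and fit the rack and cradle poses.

```bash
cat > fit.py <<'E'
from h import *
L=['hook_mid','orange_mid','blue_mid','white_mid','rack','orange','blue','cradle_orange_floor','cradle_blue_floor']
for cam in ['side','top']:
    c=look(cam,cam+'1.png'); marks(cam,L,c)
E
python3 fit.py
```

```text
side hook_mid 0.56 [ 0.5363 -0.2     0.196 ] [278. 142.]
side orange_mid 0.89 [ 0.5753 -0.0878  0.1238] [253. 179.]
side blue_mid 0.86 [ 0.5316 -0.1989  0.1276] [278. 160.]
side white_mid 0.59 [0.5495 0.202  0.0219] [225. 276.]
side rack 0.66 [ 0.5296 -0.2003 -0.0011] [276. 189.]
side orange 0.84 [ 0.5768 -0.0821  0.0807] [252. 190.]
side blue 0.71 [ 0.5322 -0.2033  0.0854] [277. 169.]
side cradle_orange_floor 0.67 [0.4937 0.1813 0.0188] [247. 277.]
side cradle_orange_floor 0.64 [0.4869 0.1823 0.0144] [250. 279.]
side cradle_blue_floor 0.81 [0.5527 0.202  0.0203] [224. 276.]
top hook_mid 0.83 [ 0.5394 -0.2044  0.2018] [361. 212.]
top hook_mid 0.61 [ 0.5373 -0.2013  0.0805] [345. 223.]
top orange_mid 0.7 [ 0.6762  0.2323 -0.0033] [174. 159.]
top orange_mid 0.5 [ 0.5781 -0.0816  0.1233] [296. 196.]
top blue_mid 0.72 [ 0.5359 -0.2008  0.1246] [349. 220.]
top white_mid 0.97 [ 0.4907 -0.3209  0.123 ] [405. 247.]
top white_mid 0.2 [0.6744 0.2292 0.0009] [174. 159.]
top rack 0.98 [ 0.5342 -0.2029  0.0037] [338. 229.]
top rack 0.23 [ 0.3674  0.1457 -0.0023] [189. 283.]
top orange 0.63 [ 0.5788 -0.0762  0.0813] [291. 200.]
top blue 0.96 [ 0.5337 -0.2021  0.0822] [345. 224.]
top cradle_orange_floor 0.67 [0.4931 0.1811 0.0135] [181. 229.]
top cradle_blue_floor 0.97 [0.5548 0.1994 0.0137] [178. 204.]
```

```bash
python3 -c "
import cv2,numpy as np
a=cv2.imread('pics/side1.png');b=cv2.imread('pics/top1.png')
A=cv2.resize(a[80:220,200:330],None,fx=3,fy=3,interpolation=cv2.INTER_CUBIC);B=cv2.resize(b[120:260,260:450],None,fx=2,fy=2,interpolation=cv2.INTER_CUBIC)
o=np.zeros((420,790,3),np.uint8);o[:420,:390]=A;o[:280,400:780]=B
cv2.imwrite('pics/crop1.png',o)"
```

```text
(no output)
```

View pics/crop1.png

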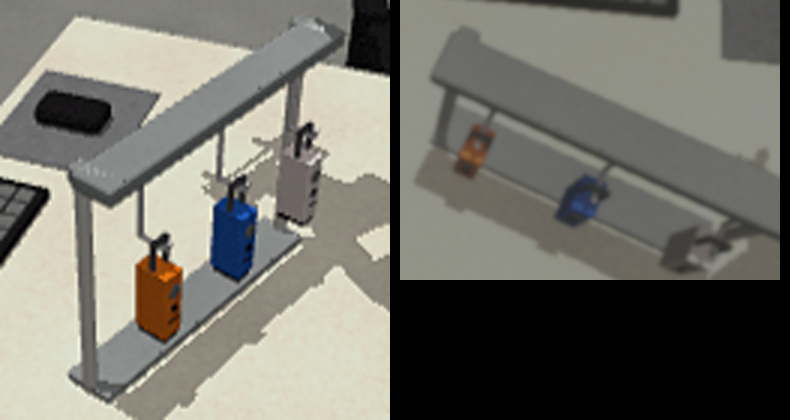

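View pics/side1.png

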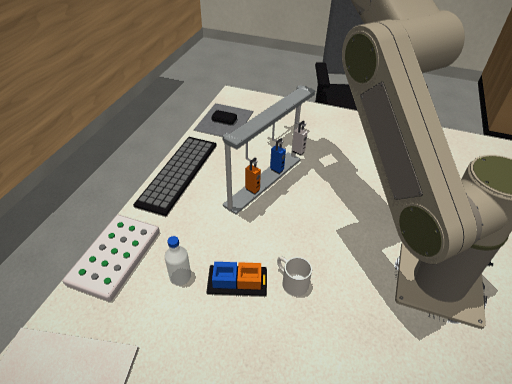

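The crop shows all three controls hanging square with loops on the hooks: orange at side (253,179), blue at (278,160), white at (300,140). I'll overlay the modelled rack, controls and cradles on both pictures to check the fit.

```bash
cat > ov.py <<'E'
import pickle
from h import *
def box(o,yaw,x0,x1,y0,y1,z0,z1):
    r=Ro.from_euler('z',yaw,degrees=True).as_matrix()
    P=[np.array([x,y,z]) for x in (x0,x1) for y in (y0,y1) for z in (z0,z1)]
    E=[(i,j) for i in range(8) for j in range(i) if bin(i^j).count('1')==1]
    return [(r@P[i]+o,r@P[j]+o) for i,j in E]
def draw(c,im,segs,col,f,off):
    for a,b in segs:
        pa=((proj(c,a)-off+0.5)*f-0.5);pb=((proj(c,b)-off+.5)*f-.5)
        cv2.line(im,tuple(int(v*16) for v in pa),tuple(int(v*16) for v in pb),col,1,cv2.LINE_AA,4)
RM=np.array([0.534,-0.2005,0]);RY=-20.4
CO=np.array([0.4905,0.1815,0]);CB=np.array([0.5535,0.201,0]);CY=16.6
if __name__=='__main__':
    yv=np.array([-np.sin(np.radians(RY)),np.cos(np.radians(RY)),0])
    S=[(box(RM,RY,.002,.052,-.19,.19,.275,.295),(0,255,0))]
    for k in(-1,0,1): S.append((box(RM+k*.125*yv,RY,-.02,.02,-.013,.013,.082,.172),(255,255,0)))
    for C in(CO,CB):
        S.append((box(C,CY,-.031,.031,-.03,.03,.012,.048),(0,255,0)));S.append((box(C,CY,-.022,.022,-.015,.015,.02,.045),(255,255,0)))
    crops={'side':[(200,80,130,140,4),(195,250,90,60,6)],'top':[(260,120,190,140,4),(140,170,80,90,6)]}
    for cam in crops:
        c=look(cam)
        for n,(x,y,w,h,f) in enumerate(crops[cam]):
            im=cv2.resize(c['color'][y:y+h,x:x+w],None,fx=f,fy=f,interpolation=cv2.INTER_CUBIC)
            for s,col in S: draw(c,im,s,col,f,np.array([x,y]))
            cv2.imwrite('pics/ov_%s%d.png'%(cam,n),im)
E
python3 ov.py
```

```text
(no output)
```

View pics/ov_side0.png

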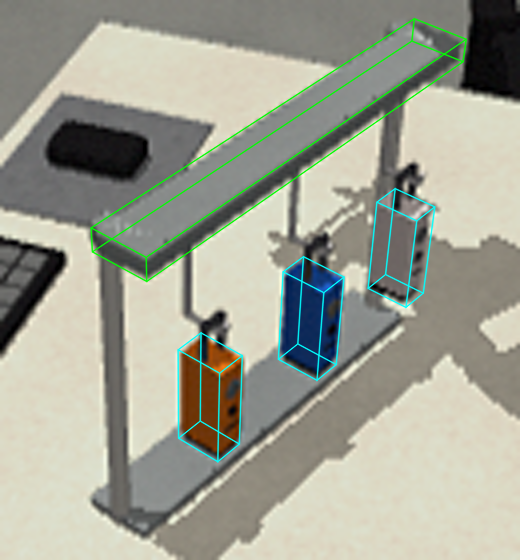

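View pics/ov_top0.png

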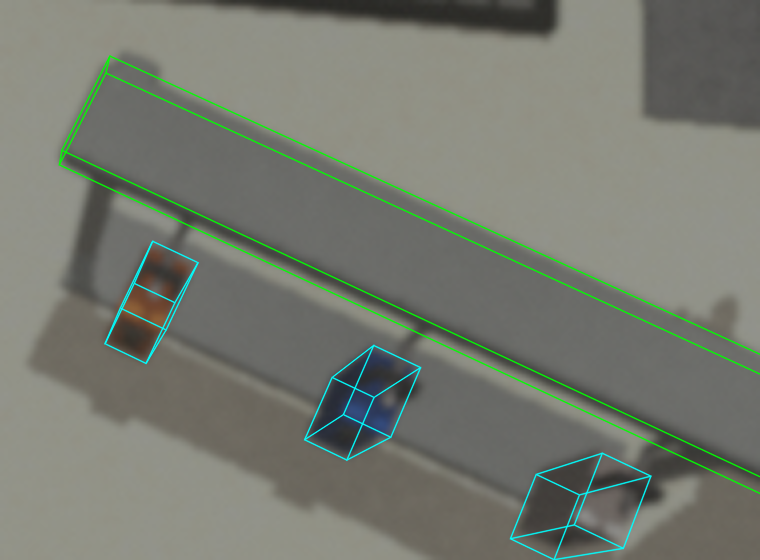

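View pics/ov_side1.png

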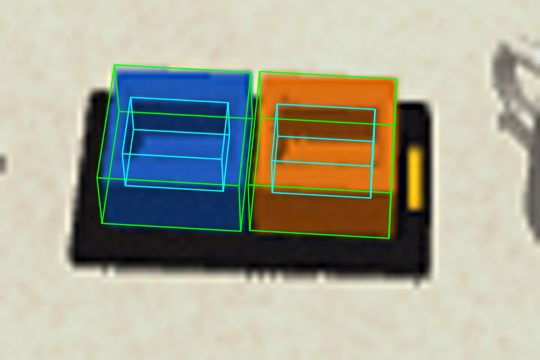

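View pics/ov_top1.png

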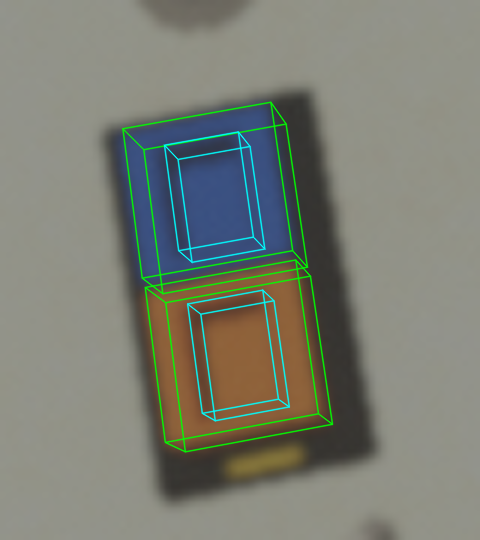

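The overlays fit within about 2 mm in both cameras: the bar, bodies and wells sit on their edges. The top view suggests the cradles may be about 1 mm further toward +y. I'll add a helper that turns a world target into tool-axis shifts, then head to a spot in front of the orange control.

```bash
cat > go.py <<'E'
import sys
from h import *
def d(target,label=''):
    s=robot.read_state();R=Ro.from_rotvec(s['orientation']).as_matrix()
    dd=np.array(target)-s['tool_pos'];print(label,'tool delta',np.round(R.T@dd,4),'dist %.3f'%np.linalg.norm(dd))
def tcp_for(center,yaw,xg,zg):
    s=robot.read_state();R=Ro.from_rotvec(s['orientation']).as_matrix()
    r=Ro.from_euler('z',yaw,degrees=True).as_matrix()
    return np.array(center)+r@np.array([xg,0,zg])+.019*R[:,2], R[:,2]
if __name__=='__main__':
    d([float(v) for v in sys.argv[1:4]])
E
python3 go.py 0.48 -0.05 0.42
```

```text
tool delta [-0.3935 -0.351  -0.0355] dist 0.529
```

```bash
python3 -m pendant '[{"delta_pos":[-0.03,-0.027,-0.003],"spin":-0.018},{"delta_pos":[-0.065,-0.058,-0.006],"spin":-0.018},{"delta_pos":[-0.1,-0.09,-0.01],"spin":-0.018},{"delta_pos":[-0.135,-0.12,-0.013],"spin":-0.018},{"delta_pos":[-0.17,-0.152,-0.016],"spin":-0.018},{"delta_pos":[-0.205,-0.183,-0.02],"spin":-0.018},{"delta_pos":[-0.24,-0.214,-0.023],"spin":-0.018},{"delta_pos":[-0.275,-0.245,-0.025],"spin":-0.018},{"delta_pos":[-0.31,-0.277,-0.028],"spin":-0.018},{"delta_pos":[-0.34,-0.304,-0.03],"spin":-0.018}]' >/dev/null; python3 st.py
python3 - <<'E'
from go import *
from ov import RM,RY
yv=np.array([-np.sin(np.radians(RY)),np.cos(np.radians(RY)),0])
T,z=tcp_for(RM+.125*yv+[0,0,.082],RY,-.008,.074)
print(T); d(T-.15*z,'pre'); d(T,'grasp')
E
```

```text
t 10.2 q [-0.377 -0.395  1.611  0.008  1.521  1.548] p [ 0.5284 -0.1505  0.446 ] F [0.7 0.6 0.3] op 0.093
az pos -15.90 lean 23.15 az -20.37 yaxis [-0.346 -0.938  0.001] x [ 0.863 -0.317  0.393] z [ 0.369 -0.137 -0.919]
[ 0.57707556 -0.08315066  0.13852973]
pre tool delta [-0.1003 -0.0804  0.1415] dist 0.191
grasp tool delta [-0.1003 -0.0804  0.2915] dist 0.319
```

Lean is 23.1° at azimuth -20.4° with zero roll. Moving to the pre-grasp, x/y first and then down along the tool.

```bash
python3 -m pendant '[{"delta_pos":[-0.04,-0.03,0],"spin":0},{"delta_pos":[-0.075,-0.06,0],"spin":0},{"delta_pos":[-0.1,-0.08,0.02],"spin":0},{"delta_pos":[-0.1,-0.08,0.06],"spin":0},{"delta_pos":[-0.1,-0.08,0.1],"spin":0},{"delta_pos":[-0.1,-0.08,0.14],"spin":0},{"delta_pos":[-0.1,-0.08,0.14],"spin":0}]' >/dev/null; python3 st.py
python3 - <<'E'
from go import *
from ov import RM,RY
look('side','pre_s.png');look('top','pre_t.png')
yv=np.array([-np.sin(np.radians(RY)),np.cos(np.radians(RY)),0])
T,z=tcp_for(RM+.125*yv+[0,0,.082],RY,-.008,.074)
d(T,'grasp')
E
```

```text
t 10.9 q [-0.164 -0.498  1.999 -0.079  1.254  1.769] p [ 0.519  -0.0626  0.2709] F [-0.4  0.5 -0.8] op 0.0931
az pos -6.88 lean 22.60 az -20.62 yaxis [-0.346 -0.938  0.003] x [ 0.867 -0.318  0.384] z [ 0.36  -0.135 -0.923]
grasp tool delta [ 0.0004 -0.0006  0.1516] dist 0.152
```

View pics/pre_s.png

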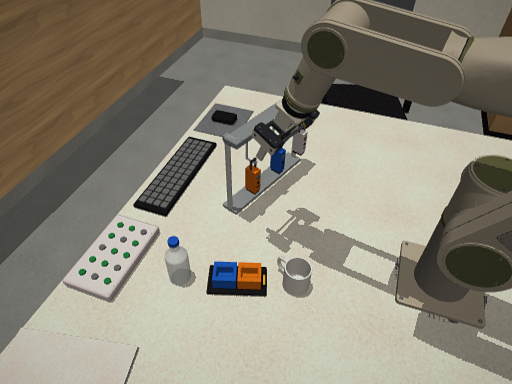

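View pics/pre_t.png

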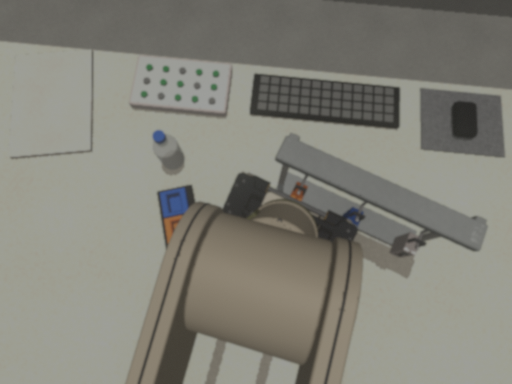

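The side view shows the fingers in front of and above the orange control (253,179). The top view shows the gripper body lying along the bar, in front of it. Advancing along the tool axis in two stages.

```bash
python3 -m pendant '[{"delta_pos":[0,0,0.03],"spin":0},{"delta_pos":[0,0,0.06],"spin":0},{"delta_pos":[0,0,0.09],"spin":0},{"delta_pos":[0,0,0.10],"spin":0}]' >/dev/null; python3 st.py
python3 - <<'E'
from go import *
from ov import RM,RY
c=look('side');cv2.imwrite('pics/pre_s2.png',cv2.resize(c['color'][80:230,190:350],None,fx=4,fy=4,interpolation=cv2.INTER_CUBIC))
yv=np.array([-np.sin(np.radians(RY)),np.cos(np.radians(RY)),0])
T,z=tcp_for(RM+.125*yv+[0,0,.082],RY,-.008,.074)
d(T,'grasp')
E
```

```text
t 11.4 q [-0.182 -0.342  2.043 -0.079  1.046  1.768] p [ 0.5578 -0.0767  0.1858] F [-0.4  0.3  0. ] op 0.0928
az pos -7.83 lean 23.05 az -20.43 yaxis [-0.346 -0.938  0.001] x [ 0.863 -0.318  0.392] z [ 0.367 -0.137 -0.92 ]
grasp tool delta [ 0.0007 -0.0008  0.0509] dist 0.051
```

View pics/pre_s2.png

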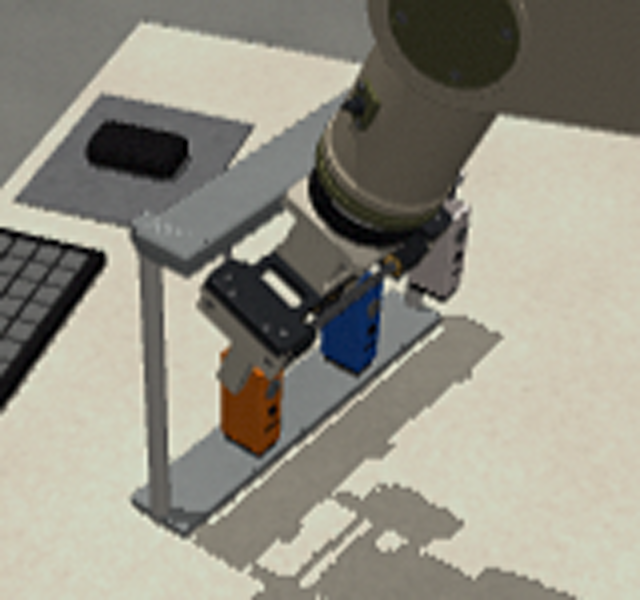

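The fingers straddle the orange body and the gripper is clear of the bar. Covering the last 50 mm, then closing gently.

```bash
python3 -m pendant '[{"delta_pos":[0,0,0.02],"spin":0},{"delta_pos":[0.001,-0.001,0.04],"spin":0},{"delta_pos":[0.001,-0.001,0.051],"spin":0},{"delta_pos":[0.001,-0.001,0.051],"spin":0}]' >/dev/null; python3 st.py
python3 -m pendant '[{"delta_pos":[0,0,0],"spin":0},{"delta_pos":[0,0,0],"spin":0},{"delta_pos":[0,0,0],"spin":0},{"delta_pos":[0,0,0],"spin":0},{"delta_pos":[0,0,0],"spin":0},{"delta_pos":[0,0,0],"spin":0}]' 1 15; python3 st.py
```

```text
t 11.85 q [-0.188 -0.234  2.043 -0.082  0.938  1.771] p [ 0.5775 -0.083   0.1389] F [-1.   0.6  0.2] op 0.0929
az pos -8.18 lean 22.97 az -20.48 yaxis [-0.346 -0.938  0.002] x [ 0.864 -0.318  0.39 ] z [ 0.366 -0.137 -0.921]
t: 12.45
tool_pos: [0.5775, -0.0831, 0.139]
orientation: [2.964, -0.529, 0.602]
force: [-0.9, -0.1, 0.1]
opening: 0.0494
t 12.45 q [-0.188 -0.234  2.043 -0.082  0.938  1.771] p [ 0.5775 -0.0831  0.139 ] F [-0.9 -0.1  0.1] op 0.0494
az pos -8.18 lean 22.98 az -20.48 yaxis [-0.346 -0.938  0.002] x [ 0.864 -0.318  0.39 ] z [ 0.366 -0.137 -0.921]
```

```bash
python3 -m pendant '[{"delta_pos":[0,0,0],"spin":0},{"delta_pos":[0,0,0],"spin":0},{"delta_pos":[0,0,0],"spin":0},{"delta_pos":[0,0,0],"spin":0},{"delta_pos":[0,0,0],"spin":0}]' 1 15|tail -2; python3 st.py
python3 -c "
from h import *
for cam,(x,y) in {'side':(190,80)}.items():
    c=look(cam);cv2.imwrite('pics/g_s.png',cv2.resize(c['color'][y:y+150,x:x+160],None,fx=4,fy=4,interpolation=cv2.INTER_CUBIC))
    marks(cam,['orange_mid'],c)"
```

```text
force: [-0.5, 0.1, 0.1]
opening: 0.0259
t 12.95 q [-0.188 -0.234  2.043 -0.082  0.938  1.771] p [ 0.5775 -0.0831  0.139 ] F [-0.5  0.1  0.1] op 0.0259
az pos -8.19 lean 22.98 az -20.49 yaxis [-0.346 -0.938  0.002] x [ 0.864 -0.318  0.39 ] z [ 0.366 -0.137 -0.921]
side orange_mid 0.64 [ 0.5769 -0.0861  0.1209] [252. 180.]
```

View pics/g_s.png

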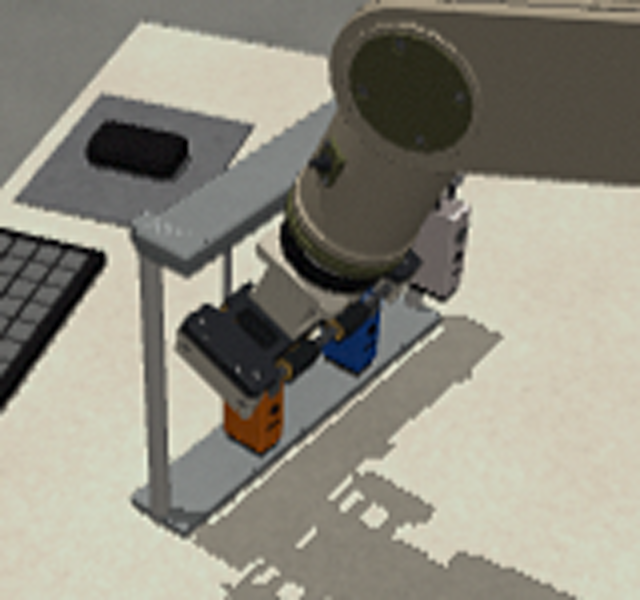

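Gripped at 25.9 mm opening. I'll raise the grip force a little and lift 16 mm straight up.

```bash
python3 -m pendant '[{"delta_pos":[0,0,0],"spin":0},{"delta_pos":[0.002,0,-0.005],"spin":0},{"delta_pos":[0.004,0,-0.01],"spin":0},{"delta_pos":[0.0062,0,-0.0147],"spin":0},{"delta_pos":[0.0062,0,-0.0147],"spin":0}]' 1 25|tail -2; python3 st.py
```

```text
force: [-0.4, -0.5, -1.4]
opening: 0.0256
t 13.55 q [-0.188 -0.252  2.026 -0.08   0.972  1.768] p [ 0.5782 -0.0832  0.1565] F [-0.4 -0.5 -1.4] op 0.0256
az pos -8.18 lean 23.09 az -20.44 yaxis [-0.346 -0.938  0.001] x [ 0.863 -0.318  0.392] z [ 0.368 -0.137 -0.92 ]
```

It rose 17.5 mm and carries about 1.4 N, so the control is off the hook's rest. Drawing it out 70 mm toward the front.

```bash
python3 -m pendant '[{"delta_pos":[-0.010,0,-0.004],"spin":0},{"delta_pos":[-0.020,0,-0.0083],"spin":0},{"delta_pos":[-0.030,0,-0.0125],"spin":0},{"delta_pos":[-0.040,0,-0.0167],"spin":0},{"delta_pos":[-0.052,0,-0.022],"spin":0},{"delta_pos":[-0.065,0,-0.0275],"spin":0},{"delta_pos":[-0.065,0,-0.0275],"spin":0}]'|tail -2; python3 st.py
python3 -c "
from h import *
c=look('side');cv2.imwrite('pics/d_s.png',cv2.resize(c['color'][80:230,190:350],None,fx=4,fy=4,interpolation=cv2.INTER_CUBIC))"
```

```text
force: [-0.0, 0.7, -2.4]
opening: 0.026
t 14.25 q [-0.156 -0.476  2.196 -0.091  1.029  1.799] p [ 0.5111 -0.0583  0.156 ] F [-0.   0.7 -2.4] op 0.026
az pos -6.51 lean 23.07 az -20.42 yaxis [-0.346 -0.938  0.001] x [ 0.863 -0.318  0.392] z [ 0.367 -0.137 -0.92 ]
```

View pics/d_s.png

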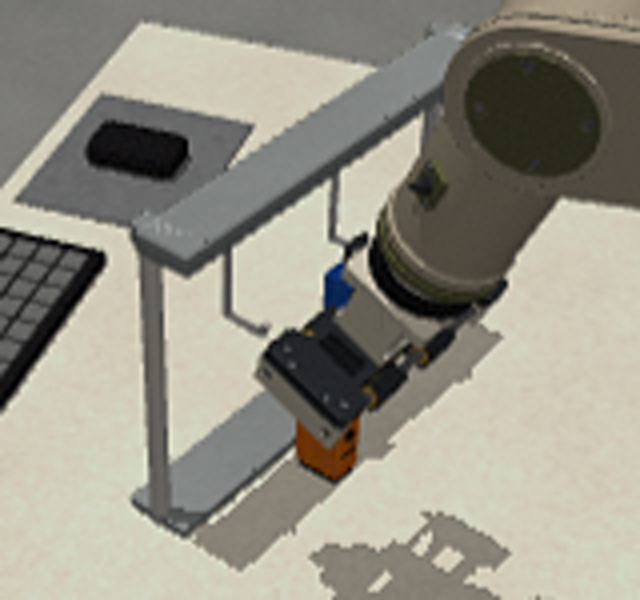

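Orange is clear of the hook. For the cradle, the lean direction has to turn from -20.4° to +16.6° (world z by 37°). Spin alone cannot do that, but leaning about 14° toward +y, by pushing past reach along +y, plus a spin will. I'll save the grasp orientation and write a helper for the remaining orientation error.

```bash
cat > ori.py <<'E'
from h import *
import sys
from ov import CY,RY
f='rgrasp.npy'
s=robot.read_state();R=Ro.from_rotvec(s['orientation']).as_matrix()
if 'save' in sys.argv: np.save(f,R)
Rt=Ro.from_euler('z',CY-RY,degrees=True).as_matrix()@np.load(f)
dz=Rt[:,2]-R[:,2]
print('z now',np.round(R[:,2],3),'want',np.round(Rt[:,2],3),'missing lean deg %.1f az %.0f'%(np.degrees(np.hypot(*dz[:2])),np.degrees(np.arctan2(dz[1],dz[0]))))
# spin: after aligning z minimally, remaining angle about tool z
a=np.cross(R[:,2],Rt[:,2]);n=np.linalg.norm(a);A=Ro.from_rotvec(a/n*np.arcsin(n)) if n>1e-9 else Ro.identity()
M=(A.as_matrix()@R).T@Rt; rv=Ro.from_matrix(M).as_rotvec();print('spin needed %.3f'%rv[2])
E=Ro.from_matrix(Rt@R.T).as_rotvec();print('err rotvec world deg',np.round(np.degrees(E),2))
E
python3 ori.py save; python3 go.py 0.45 -0.03 0.42
```

```text
z now [ 0.368 -0.137 -0.92 ] want [ 0.376  0.112 -0.92 ] missing lean deg 14.3 az 88
spin needed -0.597
err rotvec world deg [-0.  0. 37.]
 tool delta [ 0.041  -0.0051 -0.2691] dist 0.272
```

```bash
python3 -m pendant '[{"delta_pos":[0.006,0,-0.04],"spin":0},{"delta_pos":[0.012,0,-0.08],"spin":0},{"delta_pos":[0.02,0,-0.12],"spin":-0.1},{"delta_pos":[0.026,0,-0.16],"spin":-0.2},{"delta_pos":[0.032,0,-0.2],"spin":-0.3},{"delta_pos":[0.038,0,-0.24],"spin":-0.4},{"delta_pos":[0.041,-0.005,-0.269],"spin":-0.5},{"delta_pos":[0.041,-0.005,-0.269],"spin":-0.6}]'|tail -1; python3 st.py; python3 ori.py; python3 go.py 0.10 0.68 0.52
```

```text
opening: 0.0261
t 15.1 q [-0.095 -0.662  1.824 -0.101  1.578  1.203] p [ 0.4513 -0.0299  0.4266] F [ 0.2  0.3 -1.3] op 0.0261
az pos -3.79 lean 23.65 az -20.05 yaxis [ 0.204 -0.952  0.227] x [0.904 0.272 0.331] z [ 0.377 -0.138 -0.916]
z now [ 0.377 -0.138 -0.916] want [ 0.376  0.112 -0.92 ] missing lean deg 14.3 az 90
spin needed 0.008
err rotvec world deg [13.44  0.09  5.04]
 tool delta [-0.0933 -0.7265 -0.3156] dist 0.798
```

```bash
python3 go.py 0.36 0.36 0.48
```

```text
tool delta [ 0.0413 -0.3778 -0.1369] dist 0.404
```

```bash
python3 -m pendant '[{"delta_pos":[0.004,-0.037,-0.013],"spin":-0.08},{"delta_pos":[0.008,-0.075,-0.027],"spin":-0.16},{"delta_pos":[0.012,-0.113,-0.041],"spin":-0.24},{"delta_pos":[0.016,-0.151,-0.055],"spin":-0.32},{"delta_pos":[0.020,-0.189,-0.069],"spin":-0.4},{"delta_pos":[0.025,-0.227,-0.082],"spin":-0.48},{"delta_pos":[0.029,-0.264,-0.096],"spin":-0.56},{"delta_pos":[0.033,-0.302,-0.11],"spin":-0.6},{"delta_pos":[0.037,-0.340,-0.123],"spin":-0.6},{"delta_pos":[0.041,-0.378,-0.137],"spin":-0.6}]'|tail -1; python3 st.py; python3 go.py 0.08 0.68 0.52
```

```text
opening: 0.0257
t 16.1 q [ 0.978 -0.198  1.393 -0.414  1.819  1.569] p [0.3595 0.3626 0.4801] F [ 1.5 -0.5 -1. ] op 0.0257
az pos 45.24 lean 23.67 az -19.91 yaxis [ 0.679 -0.632  0.374] x [0.63  0.763 0.146] z [ 0.378 -0.137 -0.916]
 tool delta [ 0.072  -0.3754 -0.1855] dist 0.425
```

```bash
python3 -m pendant '[{"delta_pos":[0.007,-0.037,-0.018],"spin":0},{"delta_pos":[0.014,-0.075,-0.037],"spin":0},{"delta_pos":[0.021,-0.113,-0.055],"spin":0},{"delta_pos":[0.028,-0.15,-0.074],"spin":0},{"delta_pos":[0.036,-0.188,-0.093],"spin":0},{"delta_pos":[0.043,-0.225,-0.111],"spin":0},{"delta_pos":[0.05,-0.263,-0.13],"spin":0},{"delta_pos":[0.058,-0.3,-0.148],"spin":0},{"delta_pos":[0.065,-0.338,-0.167],"spin":0},{"delta_pos":[0.072,-0.375,-0.185],"spin":0}]'|tail -1; python3 st.py; python3 go.py 0.08 1.08 0.65
```

```text
opening: 0.0259
t 17.1 q [ 1.577  0.684  0.291 -0.507  2.251  1.987] p [0.0873 0.6739 0.5185] F [ 1.2  1.4 -0.4] op 0.0259
az pos 82.62 lean 23.71 az -19.79 yaxis [ 0.68  -0.63   0.375] x [0.628 0.765 0.146] z [ 0.378 -0.136 -0.916]
 tool delta [ 0.3251 -0.2115 -0.1785] dist 0.427
```

Now the one-row pushes along +y.

```bash
python3 -m pendant '[{"delta_pos":[0.325,-0.21,-0.18],"spin":0},{"delta_pos":[0.325,-0.21,-0.18],"spin":0},{"delta_pos":[0.325,-0.21,-0.18],"spin":0}]'|tail -1; python3 st.py; python3 ori.py; python3 -m pendant '[{"delta_pos":[0.325,-0.21,-0.18],"spin":0}]'|tail -1; python3 st.py; python3 ori.py;  python3 -m pendant '[{"delta_pos":[0.325,-0.21,-0.18],"spin":0}]'|tail -1; python3 st.py; python3 ori.py; python3 go.py 0.08 1.18 0.65
```

```text
opening: 0.0259
t 17.4 q [ 1.574  0.886  0.027 -0.533  2.276  1.938] p [0.0926 0.7193 0.4957] F [-0.   0.8 -2.9] op 0.0259
az pos 82.67 lean 23.77 az -16.02 yaxis [ 0.687 -0.627  0.367] x [0.614 0.771 0.166] z [ 0.387 -0.111 -0.915]
z now [ 0.387 -0.111 -0.915] want [ 0.376  0.112 -0.92 ] missing lean deg 12.8 az 93
spin needed 0.618
err rotvec world deg [ 25.1    0.67 -27.97]
opening: 0.026
t 17.5 q [ 1.576  0.891  0.023 -0.529  2.244  1.942] p [0.0943 0.7325 0.4936] F [ 0.6 -1.5 -1.2] op 0.026
az pos 82.67 lean 23.78 az -11.48 yaxis [ 0.693 -0.628  0.354] x [0.603 0.774 0.192] z [ 0.395 -0.08  -0.915]
z now [ 0.395 -0.08  -0.915] want [ 0.376  0.112 -0.92 ] missing lean deg 11.1 az 96
spin needed 0.619
err rotvec world deg [ 23.62   1.62 -28.57]
opening: 0.026
t 17.6 q [ 1.579  0.895  0.022 -0.524  2.208  1.951] p [0.0946 0.747  0.491 ] F [-0.7  0.1 -1. ] op 0.026
az pos 82.79 lean 23.89 az -6.63 yaxis [ 0.699 -0.629  0.34 ] x [0.591 0.776 0.221] z [ 0.402 -0.047 -0.914]
z now [ 0.402 -0.047 -0.914] want [ 0.376  0.112 -0.92 ] missing lean deg 9.2 az 99
spin needed 0.619
err rotvec world deg [ 21.98   2.59 -29.17]
 tool delta [ 0.3623 -0.2288 -0.1715] dist 0.462
```

```bash
python3 go.py -0.12 1.13 0.63; python3 -m pendant '[{"delta_pos":[0.2,-0.34,-0.2],"spin":0}]'|tail -1; python3 st.py; python3 ori.py;  python3 -m pendant '[{"delta_pos":[0.2,-0.34,-0.2],"spin":0}]'|tail -1; python3 st.py; python3 ori.py
```

```text
tool delta [ 0.2008 -0.3438 -0.2313] dist 0.460
opening: 0.0259
t 17.7 q [ 1.604  0.903  0.022 -0.519  2.18   1.984] p [0.0774 0.7611 0.4856] F [ 0.1 -0.5 -1.2] op 0.0259
az pos 84.19 lean 24.09 az -2.17 yaxis [ 0.702 -0.634  0.324] x [0.583 0.773 0.248] z [ 0.408 -0.015 -0.913]
z now [ 0.408 -0.015 -0.913] want [ 0.376  0.112 -0.92 ] missing lean deg 7.5 az 104
spin needed 0.615
err rotvec world deg [ 20.35   3.45 -29.51]
opening: 0.0259
t 17.8 q [ 1.633  0.911  0.022 -0.515  2.152  2.019] p [0.0563 0.775  0.4801] F [-0.6  1.1 -1.6] op 0.0259
az pos 85.84 lean 24.33 az 2.40 yaxis [ 0.708 -0.636  0.308] x [0.574 0.772 0.274] z [ 0.412  0.017 -0.911]
z now [ 0.412  0.017 -0.911] want [ 0.376  0.112 -0.92 ] missing lean deg 5.8 az 110
spin needed 0.613
err rotvec world deg [ 18.67   4.25 -30.  ]
```

I'll swing the arm plane about 28° further, with extra temporary spin to spare joint 6, so the last pushes also take back the excess x lean.

```bash
python3 go.py -0.31 0.687 0.48
```

```text
tool delta [-0.2782 -0.2034 -0.1522] dist 0.377
```

```bash
python3 -m pendant '[{"delta_pos":[-0.035,-0.025,-0.019],"spin":-0.1},{"delta_pos":[-0.07,-0.05,-0.038],"spin":-0.2},{"delta_pos":[-0.105,-0.076,-0.057],"spin":-0.3},{"delta_pos":[-0.14,-0.102,-0.076],"spin":-0.4},{"delta_pos":[-0.175,-0.127,-0.095],"spin":-0.4},{"delta_pos":[-0.21,-0.153,-0.115],"spin":-0.4},{"delta_pos":[-0.245,-0.179,-0.134],"spin":-0.4},{"delta_pos":[-0.278,-0.203,-0.152],"spin":-0.4}]'|tail -1; python3 st.py; python3 ori.py; python3 go.py -0.51 1.0 0.6
```

```text
opening: 0.0258
t 18.6 q [ 2.104  0.932  0.022 -0.518  2.299  2.057] p [-0.2899  0.665   0.4627] F [-0.4  0.5 -2.3] op 0.0258
az pos 113.55 lean 23.94 az 6.01 yaxis [ 0.882 -0.285  0.376] x [0.244 0.958 0.152] z [ 0.404  0.042 -0.914]
z now [ 0.404  0.042 -0.914] want [ 0.376  0.112 -0.92 ] missing lean deg 4.3 az 111
spin needed 1.013
err rotvec world deg [ 25.98   5.91 -51.71]
 tool delta [ 0.288  -0.2379 -0.2001] dist 0.424
```

```bash
python3 -m pendant '[{"delta_pos":[0.29,-0.24,-0.2],"spin":0}]'|tail -1; python3 st.py; python3 ori.py;python3 -m pendant '[{"delta_pos":[0.29,-0.24,-0.2],"spin":0}]'|tail -1; python3 st.py; python3 ori.py
```

```text
opening: 0.0258
t 18.7 q [ 2.112  0.936  0.022 -0.509  2.264  2.067] p [-0.3007  0.6757  0.4582] F [ 0.4  0.4 -2.3] op 0.0258
az pos 113.99 lean 23.51 az 10.95 yaxis [ 0.891 -0.279  0.357] x [0.229 0.957 0.177] z [ 0.392  0.076 -0.917]
z now [ 0.392  0.076 -0.917] want [ 0.376  0.112 -0.92 ] missing lean deg 2.3 az 112
spin needed 1.018
err rotvec world deg [ 24.13   6.26 -52.75]
opening: 0.0255
t 18.8 q [ 2.112  0.939  0.022 -0.502  2.225  2.071] p [-0.3058  0.6898  0.4554] F [ 0.8 -1.1 -1.2] op 0.0255
az pos 113.91 lean 23.27 az 16.16 yaxis [ 0.899 -0.276  0.338] x [0.217 0.955 0.204] z [ 0.379  0.11  -0.919]
z now [ 0.379  0.11  -0.919] want [ 0.376  0.112 -0.92 ] missing lean deg 0.2 az 142
spin needed 1.019
err rotvec world deg [ 22.16   6.64 -53.58]
```

The tool axis now matches to 0.2°. I'll travel back toward the orange cradle while undoing the spin.

```bash
python3 go.py 0.10 0.52 0.42
```

```text
tool delta [-0.0814  0.4     0.1679] dist 0.441
```

```bash
python3 -m pendant '[{"delta_pos":[-0.008,0.04,0.016],"spin":0.1},{"delta_pos":[-0.016,0.08,0.033],"spin":0.2},{"delta_pos":[-0.024,0.12,0.05],"spin":0.3},{"delta_pos":[-0.032,0.16,0.067],"spin":0.4},{"delta_pos":[-0.04,0.2,0.084],"spin":0.5},{"delta_pos":[-0.048,0.24,0.1],"spin":0.6},{"delta_pos":[-0.057,0.28,0.117],"spin":0.7},{"delta_pos":[-0.065,0.32,0.134],"spin":0.8},{"delta_pos":[-0.073,0.36,0.151],"spin":0.9},{"delta_pos":[-0.081,0.4,0.168],"spin":1.0}]'|tail -1; python3 st.py; python3 ori.py; python3 go.py 0.4905 0.182 0.26
```

```text
opening: 0.0266
t 19.8 q [ 1.497 -0.212  1.494 -0.366  1.695  2.658] p [0.1213 0.5175 0.4287] F [ 0.7  1.9 -1.9] op 0.0266
az pos 76.81 lean 22.53 az 17.99 yaxis [ 0.326 -0.945  0.008] x [0.872 0.304 0.383] z [ 0.365  0.118 -0.924]
z now [ 0.365  0.118 -0.924] want [ 0.376  0.112 -0.92 ] missing lean deg 0.8 az -27
spin needed 0.039
err rotvec world deg [ 0.53 -0.46 -2.27]
 tool delta [0.1553 0.4363 0.2507] dist 0.527
```

```bash
python3 -m pendant '[{"delta_pos":[0.015,0.043,0.02],"spin":0},{"delta_pos":[0.03,0.087,0.04],"spin":0},{"delta_pos":[0.045,0.13,0.06],"spin":0},{"delta_pos":[0.06,0.174,0.08],"spin":0.01},{"delta_pos":[0.078,0.218,0.1],"spin":0.03},{"delta_pos":[0.094,0.26,0.13],"spin":0.039},{"delta_pos":[0.11,0.305,0.155],"spin":0.039},{"delta_pos":[0.125,0.348,0.18],"spin":0.039},{"delta_pos":[0.14,0.392,0.21],"spin":0.039},{"delta_pos":[0.155,0.436,0.25],"spin":0.039}]'|tail -1; python3 st.py; python3 ori.py; python3 go.py 0.4905 0.182 0.26
```

```text
opening: 0.0258
t 20.8 q [ 0.287 -0.558  2.028  0.011  1.27   1.564] p [0.4726 0.1968 0.2783] F [ 0.9  0.9 -1.9] op 0.0258
az pos 22.61 lean 23.04 az 17.93 yaxis [ 0.29  -0.957 -0.008] x [0.882 0.264 0.391] z [ 0.372  0.12  -0.92 ]
z now [ 0.372  0.12  -0.92 ] want [ 0.376  0.112 -0.92 ] missing lean deg 0.5 az -64
spin needed -0.003
err rotvec world deg [-0.49 -0.24 -0.07]
 tool delta [0.0047 0.0195 0.0217] dist 0.030
```

The orientation error is below 0.5°. I'll hover over the cradle and look at the control in the hand.

```bash
python3 -m pendant '[{"delta_pos":[0.002,0.01,0.012],"spin":-0.003},{"delta_pos":[0.0047,0.0195,0.0217],"spin":-0.003},{"delta_pos":[0.0047,0.0195,0.0217],"spin":-0.003}]'|tail -1; python3 st.py; python3 ori.py
cat > chk.py <<'E'
import sys
from go import *
from ov import *
# overlay: orange/blue held, nominal; args: name tag yaw
tag=sys.argv[1];lab=sys.argv[2]
s=robot.read_state()
off=np.array([float(v) for v in sys.argv[3:6]]) if len(sys.argv)>3 else np.array([0,0,-.057])
o=s['tool_pos']+off; print('nominal underside',np.round(o,4))
for cam in ('side','top'):
    c=look(cam);p=proj(c,o+[0,0,.03]);x,y=int(p[0])-65,int(p[1])-55;f=6 if cam=='side' else 4
    x=max(0,x);y=max(0,y)
    im=cv2.resize(c['color'][y:y+100,x:x+130],None,fx=f,fy=f,interpolation=cv2.INTER_CUBIC)
    for sg,col in [(box(o,CY,-.02,.02,-.013,.013,0,.09),(255,255,0)),(box(CO,CY,-.031,.031,-.03,.03,.012,.048),(0,255,0)),(box(CB,CY,-.031,.031,-.03,.03,.012,.048),(0,255,0))]: draw(c,im,sg,col,f,np.array([x,y]))
    cv2.imwrite('pics/%s_%s.png'%(tag,cam),im)
    marks(cam,[lab+'_mid',lab],c)
E
python3 chk.py h1 orange
```

```text
opening: 0.0259
t 21.1 q [ 0.233 -0.521  2.036  0.033  1.224  1.506] p [0.4914 0.1812 0.2603] F [-0.1  1.4 -1.5] op 0.0259
az pos 20.24 lean 23.10 az 17.84 yaxis [ 0.29  -0.957 -0.007] x [0.881 0.264 0.392] z [ 0.374  0.12  -0.92 ]
z now [ 0.374  0.12  -0.92 ] want [ 0.376  0.112 -0.92 ] missing lean deg 0.5 az -70
spin needed -0.002
err rotvec world deg [-0.46 -0.17 -0.09]
nominal underside [0.4914 0.1812 0.2033]
side orange_mid 0.73 [0.4895 0.1793 0.2457] [250. 221.]
side orange 0.97 [0.4922 0.1806 0.1992] [248. 234.]
```

View pics/h1_side.png

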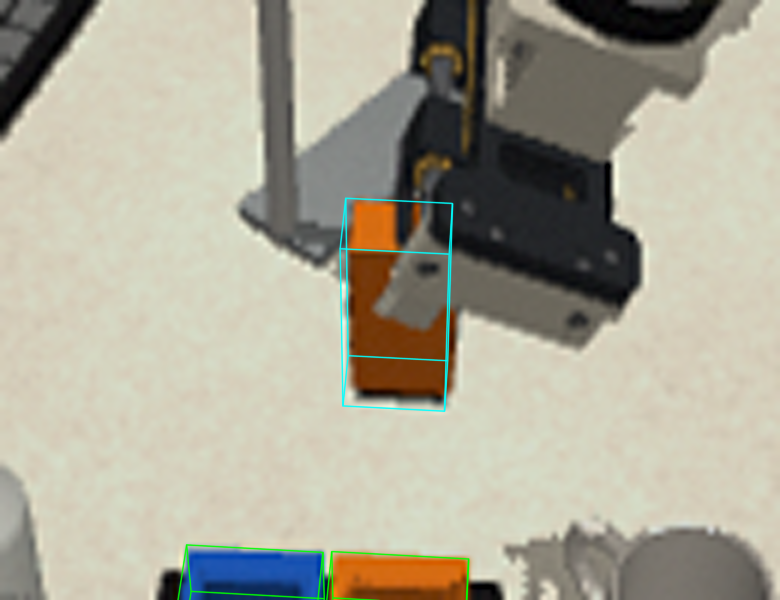

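View pics/h1_top.png

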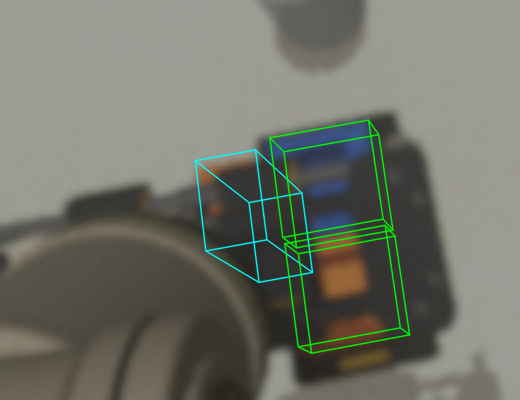

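The control hangs upright in the hand and sits about 1 px to the right of nominal in the side view (left edge at x≈350 against 342 in the zoom). I'll measure its pose by fitting the box to the orange pixels.

```bash
cat > fitbox.py <<'E'
import sys
from ov import *
from scipy.optimize import least_squares
def edges(cam,lab,o,yaw,zr=(.012,.05),sub=None,save=None):
    """compare left/right body edges along lower body between image (gradient peak) and nominal box"""
    c=look(cam); g=c['color'].astype(float)
    # orange-ness / blue-ness channel
    ch=(g[:,:,2]-g[:,:,0]) if lab=='orange' else (g[:,:,0]-g[:,:,2])
    r=Ro.from_euler('z',yaw,degrees=True).as_matrix()
    out=[]
    for z in np.linspace(zr[0],zr[1],8):
        P=np.array([proj(c,o+r@np.array([x,y,z])) for x in(-.02,.02) for y in(-.013,.013)])
        v=P[:,1].mean(); 
        L,Rr=P[P[:,0].argmin()],P[P[:,0].argmax()]
        res=[]
        for Q in (L,Rr):
            xs=np.arange(-6,6.01,.1)
            prof=cv2.remap(ch.astype(np.float32),(Q[0]+xs).astype(np.float32)[None],np.full((1,len(xs)),Q[1],np.float32),cv2.INTER_LINEAR)[0]
            thr=(prof.max()+prof.min())/2
            b=prof>thr; idx=np.where(b[1:]!=b[:-1])[0]
            res.append(xs[idx[np.argmin(abs(xs[idx]))]] if len(idx) else np.nan)
        out.append([z*1000]+res)
    return np.array(out)
if __name__=='__main__':
    lab=sys.argv[1]; o=np.array([float(v) for v in sys.argv[2:5]]);yaw=float(sys.argv[5])
    for cam in sys.argv[6:]: print(cam);print(np.round(edges(cam,lab,o,yaw),2))
E
python3 fitbox.py orange 0.4914 0.1812 0.2033 16.6 side
```

```text
side
[[12.    1.7   1.2 ]
 [17.43  1.7   1.2 ]
 [22.86  1.7   1.1 ]
 [28.29  1.7   1.1 ]
 [33.71  1.7   0.2 ]
 [39.14  1.8  -0.4 ]
 [44.57  1.8  -0.4 ]
 [50.    1.7  -1.5 ]]
```

Run:
```python
from ov import *
c=look('top');x,y,w,h=170,170,80,75
im=cv2.resize(c['color'][y:y+h,x:x+w],None,fx=8,fy=8,interpolation=cv2.INTER_CUBIC)
im=cv2.convertScaleAbs(im,alpha=1.8,beta=0)
im2=im.copy()
o=np.array([.4914,.1812,.2033])
draw(c,im2,box(o,CY,-.02,.02,-.013,.013,0,.09),(255,255,0),8,np.array([x,y]))
cv2.imwrite('pics/tz.png',im2)
```

```text
(no output)
```

View pics/tz.png

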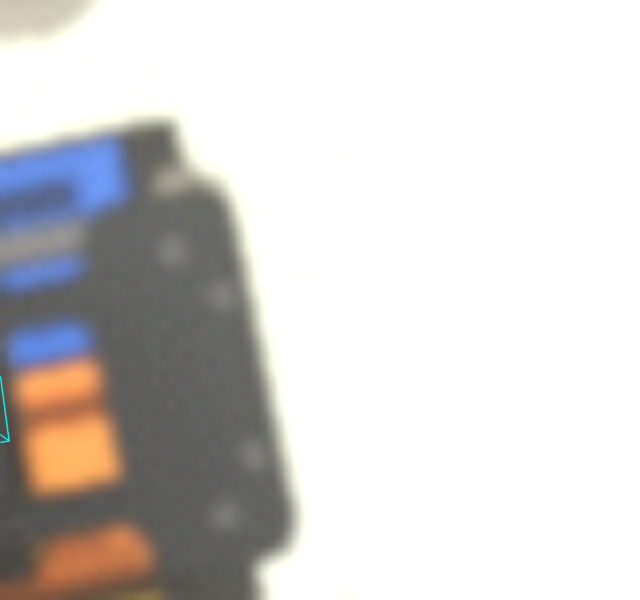

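Run:
```python
from ov import *
c=look('top');x,y,w,h=130,170,80,75
im=cv2.resize(c['color'][y:y+h,x:x+w],None,fx=8,fy=8,interpolation=cv2.INTER_CUBIC)
im=cv2.convertScaleAbs(im,alpha=1.6,beta=0)
o=np.array([.4914,.1812,.2033])
draw(c,im,box(o,CY,-.02,.02,-.013,.013,0,.09),(255,255,0),8,np.array([x,y]))
cv2.imwrite('pics/tz2.png',im)
```

```text
(no output)
```

View pics/tz2.png

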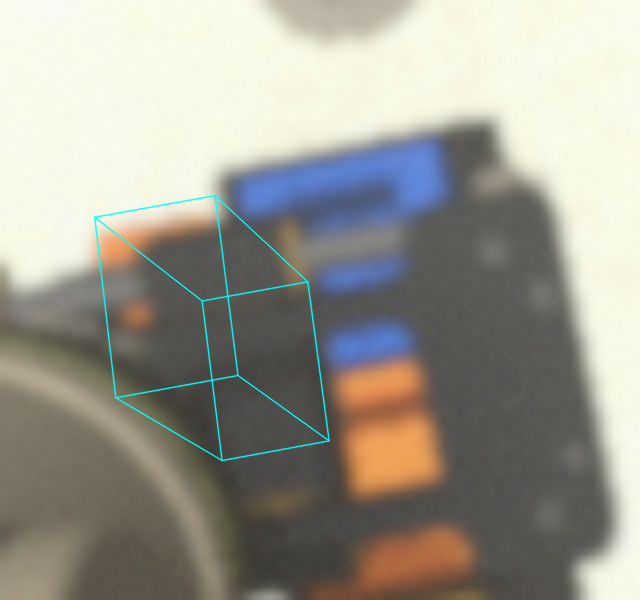

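Both cameras agree that the control sits about 3.3 mm toward the cradle's -x in the hand, upright, with y about right. I'll correct for that and descend to just above the mouth.

```bash
python3 go.py 0.4937 0.1834 0.130; python3 ori.py
```

```text
tool delta [-0.048   0.0013  0.1214] dist 0.131
z now [ 0.373  0.121 -0.92 ] want [ 0.376  0.112 -0.92 ] missing lean deg 0.6 az -69
spin needed 0.001
err rotvec world deg [-0.44 -0.18 -0.29]
```

```bash
python3 -m pendant '[{"delta_pos":[-0.012,0.0005,0.03],"spin":0},{"delta_pos":[-0.024,0.001,0.06],"spin":0},{"delta_pos":[-0.036,0.001,0.09],"spin":0},{"delta_pos":[-0.048,0.0013,0.1214],"spin":0},{"delta_pos":[-0.048,0.0013,0.1214],"spin":0},{"delta_pos":[-0.048,0.0013,0.1214],"spin":0}]'|tail -1; python3 st.py
python3 - <<'E'
from ov import *
s=robot.read_state();o=s['tool_pos']+[-.0032,-.0009,-.057]
print('obj',np.round(o,4))
for cam in('side','top'):
    c=look(cam);p=proj(c,o);x,y=int(p[0])-45,int(p[1])-45
    im=cv2.resize(c['color'][y:y+75,x:x+95],None,fx=8,fy=8,interpolation=cv2.INTER_CUBIC)
    if cam=='top': im=cv2.convertScaleAbs(im,alpha=1.6,beta=0)
    for sg,col in [(box(o,CY,-.02,.02,-.013,.013,.01,.09),(255,255,0)),(box(CO,CY,-.031,.031,-.03,.03,.012,.048),(0,255,0)),(box(CO,CY,-.025,.025,-.018,.018,.048,.048),(255,255,255))]: draw(c,im,sg,col,8,np.array([x,y]))
    cv2.imwrite('pics/i1_%s.png'%cam,im)
from fitbox import edges
print(np.round(edges('side','orange',o,CY),2))
E
```

```text
opening: 0.0261
t 22.15 q [ 0.237 -0.426  2.209  0.037  0.959  1.495] p [0.4934 0.1835 0.1302] F [-0.1  0.3 -0.6] op 0.0261
az pos 20.41 lean 23.03 az 18.04 yaxis [ 0.294 -0.956 -0.007] x [0.881 0.268 0.391] z [ 0.372  0.121 -0.92 ]
obj [0.4902 0.1826 0.0732]
[[12.   -3.2  -2.  ]
 [17.43 -3.2  -4.  ]
 [22.86 -3.4   1.  ]
 [28.29 -3.4  -4.1 ]
 [33.71 -3.6   3.6 ]
 [39.14 -0.8   0.3 ]
 [44.57 -0.7  -4.2 ]
 [50.   -0.6  -5.1 ]]
```

View pics/i1_side.png

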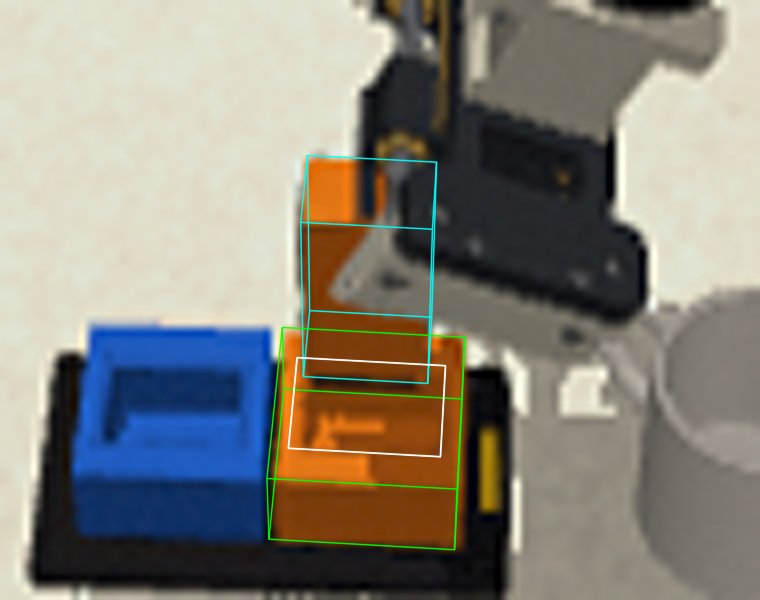

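View pics/i1_top.png

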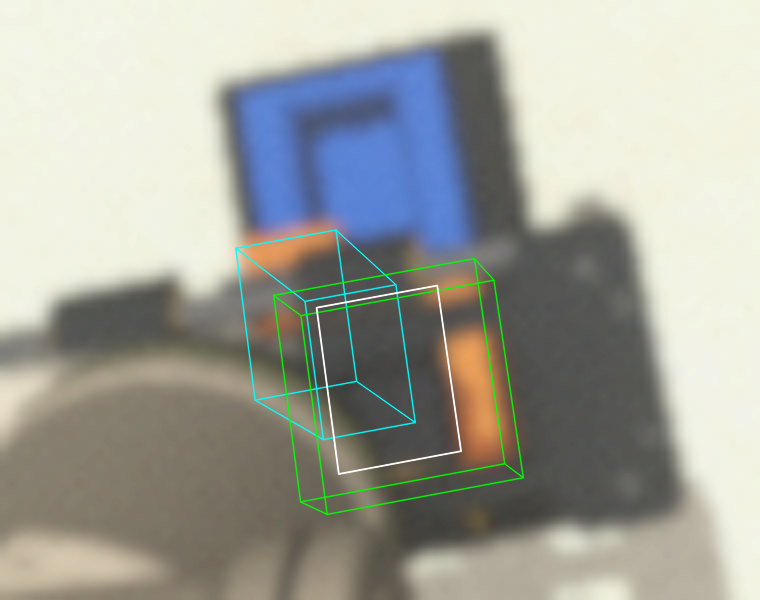

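After the correction the control is about 1.3 mm too far toward +x (side -0.6 px, top similar). That is within the chamfer, so I'll take back about 1 mm and lower in stages, watching the force.

```bash
python3 -m pendant '[{"delta_pos":[-0.004,0,0.006],"spin":0},{"delta_pos":[-0.007,0,0.013],"spin":0},{"delta_pos":[-0.0108,0,0.0226],"spin":0},{"delta_pos":[-0.0108,0,0.0226],"spin":0}]'|tail -1; python3 st.py
python3 -m pendant '[{"delta_pos":[-0.0015,0,0.0037],"spin":0},{"delta_pos":[-0.003,0,0.0074],"spin":0},{"delta_pos":[-0.0045,0,0.011],"spin":0},{"delta_pos":[-0.0045,0,0.011],"spin":0}]'|tail -1; python3 st.py
```

```text
opening: 0.0259
t 22.7 q [ 0.237 -0.398  2.236  0.039  0.901  1.493] p [0.4929 0.1834 0.1056] F [-0.4 -0.4 -2.1] op 0.0259
az pos 20.41 lean 23.13 az 18.00 yaxis [ 0.294 -0.956 -0.007] x [0.88  0.267 0.393] z [ 0.374  0.121 -0.92 ]
opening: 0.026
t 23.1 q [ 0.237 -0.379  2.247  0.04   0.873  1.492] p [0.4926 0.1834 0.0928] F [ 0.1 -0.3 -2. ] op 0.026
az pos 20.42 lean 23.06 az 18.01 yaxis [ 0.294 -0.956 -0.007] x [0.88  0.268 0.392] z [ 0.373  0.121 -0.92 ]
```

```bash
python3 -m pendant '[{"delta_pos":[-0.0015,0,0.0037],"spin":0},{"delta_pos":[-0.003,0,0.0074],"spin":0},{"delta_pos":[-0.004,0,0.0098],"spin":0},{"delta_pos":[-0.004,0,0.0098],"spin":0}]'|tail -1; python3 st.py
python3 -m pendant '[{"delta_pos":[-0.0008,0,0.002],"spin":0},{"delta_pos":[-0.0014,0,0.0034],"spin":0},{"delta_pos":[-0.0014,0,0.0034],"spin":0}]'|tail -1; python3 st.py
```

```text
opening: 0.026
t 23.5 q [ 0.237 -0.361  2.256  0.04   0.847  1.491] p [0.4924 0.1835 0.0816] F [ 0.1 -0.4 -2.3] op 0.026
az pos 20.43 lean 23.01 az 18.02 yaxis [ 0.294 -0.956 -0.007] x [0.881 0.268 0.391] z [ 0.372  0.121 -0.92 ]
opening: 0.0259
t 23.8 q [ 0.237 -0.355  2.259  0.041  0.838  1.49 ] p [0.4923 0.1834 0.0776] F [-0.   0.6 -1.4] op 0.0259
az pos 20.44 lean 22.99 az 18.03 yaxis [ 0.294 -0.956 -0.007] x [0.881 0.268 0.391] z [ 0.371  0.121 -0.921]
```

```bash
python3 -m pendant '[{"delta_pos":[-0.0006,0,0.0015],"spin":0},{"delta_pos":[-0.0006,0,0.0015],"spin":0}]'|tail -1; python3 st.py|head -1
python3 -m pendant '[{"delta_pos":[-0.0006,0,0.0015],"spin":0},{"delta_pos":[-0.0006,0,0.0015],"spin":0}]'|tail -1; python3 st.py|head -1
```

```text
opening: 0.0254
t 24.0 q [ 0.237 -0.353  2.259  0.041  0.834  1.49 ] p [0.4933 0.1836 0.0771] F [-0.3 -0.7  2.2] op 0.0254
opening: 0.0259
t 24.2 q [ 0.237 -0.351  2.258  0.04   0.831  1.49 ] p [0.4941 0.1838 0.0772] F [-10.3  -4.2  14.2] op 0.0259
```

Contact with the floor came at TCP z = 0.077, as predicted (Fz about 14 N). I'll relieve the sideways load slightly and look before releasing.

```bash
python3 -m pendant '[{"delta_pos":[-0.0012,0,-0.0008],"spin":0},{"delta_pos":[-0.0012,0,-0.0008],"spin":0}]'|tail -1; python3 st.py
python3 - <<'E'
from ov import *
o=CO+[0,0,.02]
for cam in('side','top'):
    c=look(cam);p=proj(c,o);x,y=int(p[0])-45,int(p[1])-50
    im=cv2.resize(c['color'][y:y+75,x:x+95],None,fx=8,fy=8,interpolation=cv2.INTER_CUBIC)
    if cam=='top': im=cv2.convertScaleAbs(im,alpha=1.6,beta=0)
    for sg,col in [(box(o,CY,-.02,.02,-.013,.013,.0,.09),(255,255,0))]: draw(c,im,sg,col,8,np.array([x,y]))
    cv2.imwrite('pics/i2_%s.png'%cam,im)
E
```

```text
opening: 0.0257
t 24.4 q [ 0.237 -0.357  2.262  0.041  0.833  1.49 ] p [0.4927 0.1834 0.0775] F [ 0.4  0.  -1.4] op 0.0257
az pos 20.41 lean 23.22 az 17.95 yaxis [ 0.294 -0.956 -0.006] x [0.879 0.268 0.394] z [ 0.375  0.121 -0.919]
```

View pics/i2_side.png

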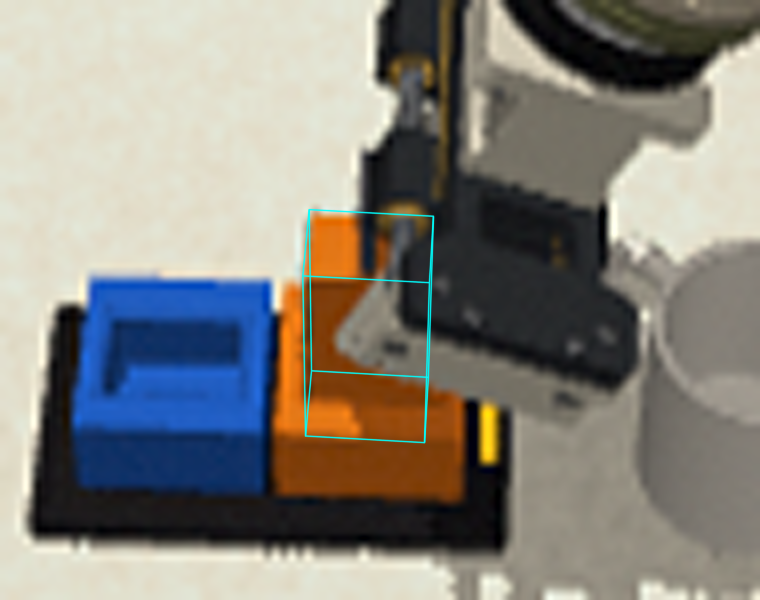

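The control is seated: its top edge matches the model at floor height. Opening the fingers and then backing out along the tool axis.

```bash
python3 -m pendant '[{"delta_pos":[0,0,0],"spin":0},{"delta_pos":[0,0,0],"spin":0},{"delta_pos":[0,0,0],"spin":0},{"delta_pos":[0,0,0],"spin":0},{"delta_pos":[0,0,0],"spin":0}]' -0.4 15|tail -1; python3 st.py|head -1; python3 -m pendant '[{"delta_pos":[0,0,-0.02],"spin":0},{"delta_pos":[0,0,-0.045],"spin":0},{"delta_pos":[0,0,-0.08],"spin":0},{"delta_pos":[0,0,-0.12],"spin":0},{"delta_pos":[0,0,-0.16],"spin":0},{"delta_pos":[0,0,-0.2],"spin":0},{"delta_pos":[0,0,-0.24],"spin":0}]' -1|tail -1; python3 st.py
python3 - <<'E'
from ov import *
o=CO+[0,0,.02]
for cam in('side','top'):
    c=look(cam);p=proj(c,o);x,y=int(p[0])-45,int(p[1])-50
    im=cv2.resize(c['color'][y:y+75,x:x+95],None,fx=8,fy=8,interpolation=cv2.INTER_CUBIC)
    if cam=='top': im=cv2.convertScaleAbs(im,alpha=1.6,beta=0)
    for sg,col in [(box(o,CY,-.02,.02,-.013,.013,.0,.09),(255,255,0))]: draw(c,im,sg,col,8,np.array([x,y]))
    cv2.imwrite('pics/i3_%s.png'%cam,im); marks(cam,['orange','orange_mid'],c)
E
```

```text
opening: 0.0612
t 25.0 q [ 0.237 -0.357  2.262  0.041  0.833  1.49 ] p [0.4927 0.1833 0.0773] F [-0.7  0.1  0.4] op 0.0612
opening: 0.0929
t 25.7 q [ 0.211 -0.836  2.151  0.041  1.424  1.487] p [0.4018 0.154  0.2995] F [ 1.5 -0.7 -0.3] op 0.0929
az pos 20.97 lean 23.25 az 17.94 yaxis [ 0.294 -0.956 -0.006] x [0.879 0.268 0.395] z [ 0.376  0.122 -0.919]
side orange 0.74 [0.4905 0.1799 0.0228] [249. 276.]
side orange_mid 0.89 [0.4888 0.1793 0.0623] [249. 268.]
top orange 0.74 [0.4914 0.187  0.0181] [178. 229.]
top orange_mid 0.79 [0.4903 0.1857 0.0654] [175. 227.]
```

View pics/i3_side.png

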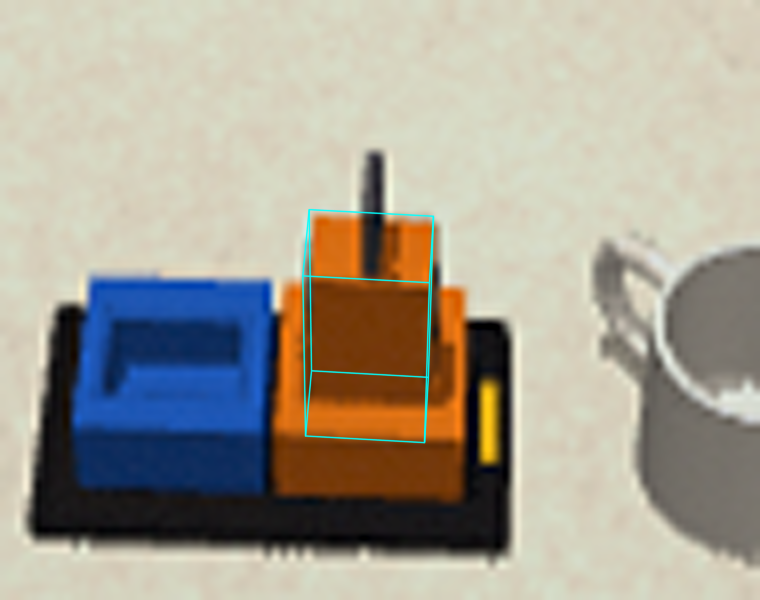

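View pics/i3_top.png

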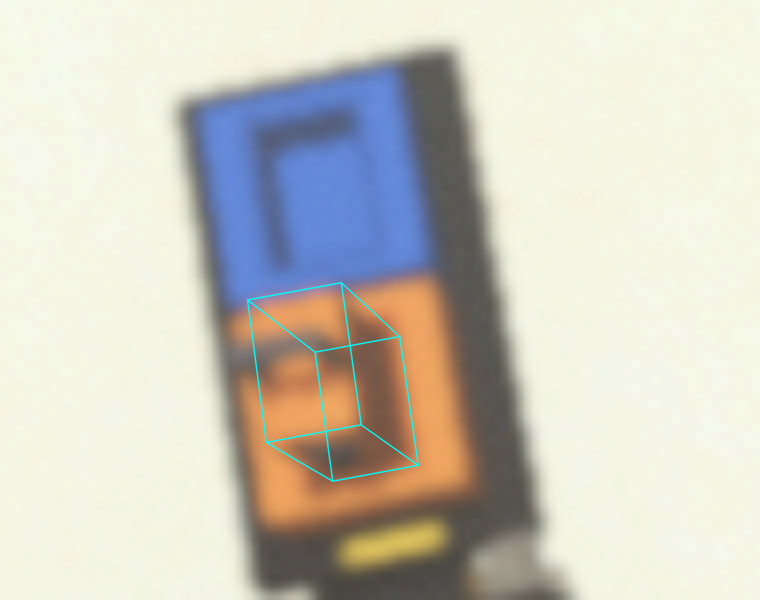

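Orange stands upright in its cradle. The side overlay matches, with its loop at (375,160) in the zoom, and the gripper has cleared it.

For blue I'll use a smaller lean of about 18° and a higher grasp, so the gripper body clears orange's loop later. That needs a lean change of 14° toward azimuth -110°, so I'll swing to the -y side.

```bash
cat > ori2.py <<'E'
from h import *
import sys
# target given: lean(deg), az(deg) with tool y horizontal = -(left of az)
def tgt(lean,az):
    a=np.radians(az);l=np.radians(lean)
    z=np.array([np.sin(l)*np.cos(a),np.sin(l)*np.sin(a),-np.cos(l)]);y=np.array([np.sin(a),-np.cos(a),0]);return np.c_[np.cross(y,z),y,z]
s=robot.read_state();R=Ro.from_rotvec(s['orientation']).as_matrix()
Rt=tgt(float(sys.argv[1]),float(sys.argv[2]))
dz=Rt[:,2]-R[:,2]
print('z now',np.round(R[:,2],3),'want',np.round(Rt[:,2],3),'missing deg %.1f az %.0f'%(np.degrees(np.hypot(*dz[:2])),np.degrees(np.arctan2(dz[1],dz[0]))))
a=np.cross(R[:,2],Rt[:,2]);n=np.linalg.norm(a);A=Ro.from_rotvec(a/n*np.arcsin(n)) if n>1e-9 else Ro.identity()
print('spin needed %.3f'%Ro.from_matrix((A.as_matrix()@R).T@Rt).as_rotvec()[2],'err deg',np.round(np.degrees(Ro.from_matrix(Rt@R.T).as_rotvec()),2))
E
python3 ori2.py 18 -20.4; python3 go.py 0.46 -0.18 0.48
```

```text
z now [ 0.373  0.121 -0.92 ] want [ 0.29  -0.108 -0.951] missing deg 14.0 az -110
spin needed 0.614 err deg [ -0.23   5.2  -37.44]
 tool delta [ 0.0331  0.3351 -0.1877] dist 0.385
```

```bash
python3 -m pendant '[{"delta_pos":[0.004,0.02,-0.04],"spin":0.08},{"delta_pos":[0.008,0.05,-0.07],"spin":0.16},{"delta_pos":[0.012,0.085,-0.1],"spin":0.24},{"delta_pos":[0.016,0.125,-0.12],"spin":0.32},{"delta_pos":[0.02,0.165,-0.14],"spin":0.4},{"delta_pos":[0.024,0.205,-0.16],"spin":0.48},{"delta_pos":[0.028,0.245,-0.18],"spin":0.56},{"delta_pos":[0.03,0.29,-0.187],"spin":0.61},{"delta_pos":[0.033,0.335,-0.187],"spin":0.614}]'|tail -1; python3 st.py; python3 go.py 0.07 -0.67 0.5
```

```text
opening: 0.0928
t 26.9 q [-0.751 -0.394  1.549  0.358  1.77   1.25 ] p [ 0.4605 -0.1825  0.479 ] F [0.9 0.6 0.2] op 0.0928
az pos -21.62 lean 23.11 az 17.97 yaxis [-0.27  -0.934 -0.232] x [ 0.888 -0.335  0.316] z [ 0.373  0.121 -0.92 ]
 tool delta [-0.1767  0.556  -0.2242] dist 0.625
```

```bash
python3 -m pendant '[{"delta_pos":[-0.013,0.042,-0.017],"spin":0},{"delta_pos":[-0.026,0.084,-0.034],"spin":0},{"delta_pos":[-0.04,0.126,-0.05],"spin":0},{"delta_pos":[-0.053,0.168,-0.067],"spin":0},{"delta_pos":[-0.067,0.21,-0.084],"spin":0},{"delta_pos":[-0.08,0.252,-0.1],"spin":0},{"delta_pos":[-0.094,0.294,-0.118],"spin":0},{"delta_pos":[-0.107,0.336,-0.135],"spin":0},{"delta_pos":[-0.12,0.378,-0.152],"spin":0},{"delta_pos":[-0.133,0.42,-0.169],"spin":0}]'|tail -1; python3 st.py; python3 go.py 0.07 -0.68 0.5
```

```text
opening: 0.0931
t 27.9 q [-1.617  0.173  1.     0.434  2.079  0.468] p [ 0.1645 -0.5525  0.4923] F [0.2 0.  1. ] op 0.0931
az pos -73.42 lean 23.20 az 18.39 yaxis [-0.27  -0.933 -0.236] x [ 0.887 -0.337  0.315] z [ 0.374  0.124 -0.919]
 tool delta [-0.0385  0.1428 -0.0582] dist 0.159
```

```bash
python3 -m pendant '[{"delta_pos":[-0.012,0.047,-0.019],"spin":0},{"delta_pos":[-0.025,0.094,-0.038],"spin":0},{"delta_pos":[-0.0385,0.143,-0.058],"spin":0}]'|tail -1; python3 st.py; python3 go.py 0.0 -1.08 0.6
```

```text
opening: 0.0933
t 28.2 q [-1.727  0.58   0.482  0.457  2.225  0.423] p [ 0.0806 -0.6665  0.4959] F [ 1.  -1.3  2.1] op 0.0933
az pos -83.11 lean 23.34 az 18.88 yaxis [-0.271 -0.932 -0.241] x [ 0.886 -0.34   0.314] z [ 0.375  0.128 -0.918]
 tool delta [ 0.1017  0.3822 -0.1788] dist 0.434
```

```bash
python3 -m pendant '[{"delta_pos":[0.1,0.38,-0.18],"spin":0},{"delta_pos":[0.1,0.38,-0.18],"spin":0},{"delta_pos":[0.1,0.38,-0.18],"spin":0}]'|tail -1; python3 st.py; python3 ori2.py 18 -20.4; python3 -m pendant '[{"delta_pos":[0.1,0.38,-0.18],"spin":0}]'|tail -1; python3 st.py; python3 ori2.py 18 -20.4;python3 -m pendant '[{"delta_pos":[0.1,0.38,-0.18],"spin":0}]'|tail -1; python3 st.py; python3 ori2.py 18 -20.4
```

```text
opening: 0.0931
t 28.5 q [-1.739  0.895  0.022  0.521  2.334  0.508] p [ 0.067  -0.723   0.4902] F [ 0.2 17.4 17.2] op 0.0931
az pos -84.71 lean 23.39 az 15.30 yaxis [-0.281 -0.933 -0.224] x [ 0.88  -0.344  0.328] z [ 0.383  0.105 -0.918]
z now [ 0.383  0.105 -0.918] want [ 0.29  -0.108 -0.951] missing deg 13.3 az -114
spin needed -0.014 err deg [-11.74   5.69  -3.41]
opening: 0.0924
t 28.6 q [-1.749  0.911  0.029  0.519  2.299  0.495] p [ 0.0606 -0.7387  0.4754] F [ 0.1 -0.2 -0.7] op 0.0924
az pos -85.31 lean 23.65 az 12.56 yaxis [-0.292 -0.932 -0.214] x [ 0.873 -0.351  0.34 ] z [ 0.392  0.087 -0.916]
z now [ 0.392  0.087 -0.916] want [ 0.29  -0.108 -0.951] missing deg 12.6 az -118
spin needed -0.021 err deg [-10.91   6.2   -2.75]
opening: 0.0929
t 28.7 q [-1.76   0.92   0.026  0.52   2.27   0.486] p [ 0.0541 -0.7518  0.4699] F [0.4 0.3 0.1] op 0.0929
az pos -85.89 lean 23.78 az 8.49 yaxis [-0.304 -0.933 -0.193] x [ 0.865 -0.355  0.354] z [ 0.399  0.06  -0.915]
z now [ 0.399  0.06  -0.915] want [ 0.29  -0.108 -0.951] missing deg 11.4 az -123
spin needed -0.026 err deg [-9.48  6.63 -2.05]
```

Lean increments are biased toward +x here. Before swinging further round I want to see what is around the arm.

```bash
python3 -c "
from h import *
c=look('side','rnd.png')
for px in [(400,112),(500,128),(320,100),(230,90)]:
    d=c['R'].T@np.linalg.inv(c['camera_matrix'])@np.array([*px,1.]);C=-c['R'].T@c['t'];k=-C[2]/d[2];print(px,np.round(C+k*d,2))
look('top','rndt.png')"
```

```text
(400, 112) [ 0.17 -0.85  0.  ]
(500, 128) [-0.23 -0.87  0.  ]
(320, 100) [ 0.52 -0.83  0.  ]
(230, 90) [ 0.93 -0.76  0.  ]
```

View pics/rnd.png

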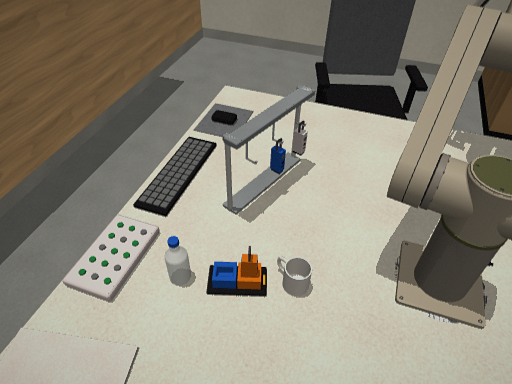

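The view is clear: the chair stands beyond the desk edge. I'll swing about 30° further and push there.

```bash
python3 go.py -0.32 -0.58 0.48
```

```text
tool delta [-0.3805 -0.0478 -0.1469] dist 0.411
```

```bash
python3 -m pendant '[{"delta_pos":[-0.042,-0.005,-0.02],"spin":0},{"delta_pos":[-0.085,-0.01,-0.035],"spin":0},{"delta_pos":[-0.127,-0.016,-0.05],"spin":0},{"delta_pos":[-0.17,-0.021,-0.065],"spin":0},{"delta_pos":[-0.21,-0.026,-0.081],"spin":0},{"delta_pos":[-0.253,-0.032,-0.1],"spin":0},{"delta_pos":[-0.296,-0.037,-0.115],"spin":0},{"delta_pos":[-0.338,-0.042,-0.13],"spin":0},{"delta_pos":[-0.38,-0.048,-0.147],"spin":0}]'|tail -1; python3 st.py; python3 ori2.py 21 -20.4; python3 go.py -0.55 -0.9 0.58
```

```text
opening: 0.0927
t 29.7 q [-2.303  0.797  0.193  0.407  2.433 -0.106] p [-0.3203 -0.5787  0.4823] F [ 0.5 -0.7  0.5] op 0.0927
az pos -118.96 lean 23.63 az 8.12 yaxis [-0.305 -0.933 -0.19 ] x [ 0.866 -0.355  0.353] z [ 0.397  0.057 -0.916]
z now [ 0.397  0.057 -0.916] want [ 0.336 -0.125 -0.934] missing deg 11.0 az -109
spin needed -0.031 err deg [-10.31   3.68  -2.28]
 tool delta [-0.0503  0.3514 -0.1988] dist 0.407
```

```bash
python3 -m pendant '[{"delta_pos":[-0.02,0.14,-0.08],"spin":0},{"delta_pos":[-0.05,0.35,-0.2],"spin":0}]'|tail -1; python3 st.py|tail -1;python3 -m pendant '[{"delta_pos":[-0.05,0.35,-0.2],"spin":0}]'|tail -1; python3 ori2.py 21 -20.4;python3 -m pendant '[{"delta_pos":[-0.05,0.35,-0.2],"spin":0}]'|tail -1; python3 ori2.py 21 -20.4; python3 -m pendant '[{"delta_pos":[-0.05,0.35,-0.2],"spin":0}]'|tail -1; python3 st.py; python3 ori2.py 21 -20.4
```

```text
opening: 0.0931
az pos -119.13 lean 23.34 az 5.12 yaxis [-0.319 -0.932 -0.173] x [ 0.862 -0.362  0.356] z [ 0.395  0.035 -0.918]
opening: 0.0927
z now [ 0.384  0.006 -0.924] want [ 0.336 -0.125 -0.934] missing deg 8.0 az -110
spin needed -0.038 err deg [-7.77  2.88 -0.83]
opening: 0.0927
z now [ 0.37  -0.025 -0.929] want [ 0.336 -0.125 -0.934] missing deg 6.1 az -109
spin needed -0.036 err deg [-6.06  2.05 -0.25]
opening: 0.0931
t 30.2 q [-2.306  0.945  0.022  0.429  2.333 -0.085] p [-0.358  -0.6418  0.4452] F [ 0.3 -0.1  0.2] op 0.0931
az pos -119.15 lean 21.02 az -9.15 yaxis [-0.353 -0.932 -0.077] x [ 0.866 -0.357  0.35 ] z [ 0.354 -0.057 -0.933]
z now [ 0.354 -0.057 -0.933] want [ 0.336 -0.125 -0.934] missing deg 4.0 az -105
spin needed -0.033 err deg [-4.28  1.15  0.31]
```

Two more pushes should complete it.

```bash
python3 -m pendant '[{"delta_pos":[-0.05,0.35,-0.2],"spin":0}]'|tail -1; python3 ori2.py 20 -20.4; python3 -m pendant '[{"delta_pos":[-0.05,0.35,-0.2],"spin":0}]'|tail -1; python3 st.py; python3 ori2.py 20 -20.4; python3 go.py 0.08 -0.55 0.48
```

```text
opening: 0.0929
z now [ 0.338 -0.09  -0.937] want [ 0.321 -0.119 -0.94 ] missing deg 1.9 az -120
spin needed -0.029 err deg [-2.1   1.14  0.89]
opening: 0.093
t 30.4 q [-2.312  0.945  0.022  0.427  2.26  -0.1  ] p [-0.3749 -0.6635  0.4432] F [-0.2  0.4  0.4] op 0.093
az pos -119.47 lean 20.06 az -21.11 yaxis [-0.372 -0.928 -0.005] x [ 0.871 -0.351  0.343] z [ 0.32  -0.124 -0.939]
z now [ 0.32  -0.124 -0.939] want [ 0.321 -0.119 -0.94 ] missing deg 0.2 az 83
spin needed -0.025 err deg [-0.23  0.15  1.44]
 tool delta [ 0.3691 -0.2748  0.097 ] dist 0.470
```

Lean is 20.1° toward the rack's x, with level jaws. Travelling back to the rack, with spin -0.025.

```bash
python3 -m pendant '[{"delta_pos":[0.037,-0.027,0.01],"spin":0},{"delta_pos":[0.074,-0.055,0.02],"spin":0},{"delta_pos":[0.11,-0.082,0.03],"spin":0},{"delta_pos":[0.148,-0.11,0.039],"spin":0},{"delta_pos":[0.185,-0.137,0.049],"spin":0},{"delta_pos":[0.222,-0.165,0.058],"spin":0},{"delta_pos":[0.258,-0.192,0.068],"spin":0},{"delta_pos":[0.295,-0.22,0.078],"spin":-0.01},{"delta_pos":[0.332,-0.247,0.087],"spin":-0.025},{"delta_pos":[0.369,-0.275,0.097],"spin":-0.025}]'|tail -1; python3 st.py; python3 go.py 0.43 -0.15 0.42
```

```text
opening: 0.093
t 31.4 q [-1.796 -0.078  1.263  0.364  1.874  0.253] p [ 0.0569 -0.5559  0.4831] F [0.5 0.4 0.2] op 0.093
az pos -84.15 lean 20.18 az -22.71 yaxis [-0.349 -0.937  0.015] x [ 0.882 -0.322  0.345] z [ 0.318 -0.133 -0.939]
 tool delta [ 0.1763 -0.5113  0.1239] dist 0.555
```

```bash
python3 -m pendant '[{"delta_pos":[0.016,-0.046,0.011],"spin":0},{"delta_pos":[0.032,-0.093,0.022],"spin":0},{"delta_pos":[0.048,-0.139,0.033],"spin":0},{"delta_pos":[0.064,-0.186,0.045],"spin":0},{"delta_pos":[0.08,-0.232,0.056],"spin":0},{"delta_pos":[0.096,-0.279,0.067],"spin":0},{"delta_pos":[0.112,-0.325,0.078],"spin":0},{"delta_pos":[0.128,-0.372,0.09],"spin":0},{"delta_pos":[0.144,-0.418,0.101],"spin":0},{"delta_pos":[0.16,-0.465,0.112],"spin":0}]'|tail -1; python3 st.py; python3 ori2.py 20 -20.4
cat > blue.py <<'E'
from go import *
from ov import RM,RY
T,z=tcp_for(RM+[0,0,.082],RY,-.012,.084)
print(np.round(T,4)); d(T-.15*z,'pre'); d(T-.05*z,'near'); d(T,'grasp')
E
python3 blue.py
```

```text
opening: 0.0931
t 32.4 q [-0.64  -0.672  1.807  0.084  1.652  1.304] p [ 0.393  -0.1894  0.4323] F [ 0.8 -0.3  0.7] op 0.0931
az pos -25.73 lean 20.87 az -23.07 yaxis [-0.347 -0.938  0.018] x [ 0.879 -0.319  0.356] z [ 0.328 -0.14  -0.934]
z now [ 0.328 -0.14  -0.934] want [ 0.321 -0.119 -0.94 ] missing deg 1.2 az 109
spin needed 0.008 err deg [ 1.27  0.42 -0.08]
[ 0.529  -0.199   0.1482]
pre tool delta [ 0.0215 -0.0434  0.1613] dist 0.168
near tool delta [ 0.0215 -0.0434  0.2613] dist 0.266
grasp tool delta [ 0.0215 -0.0434  0.3113] dist 0.315
```

```bash
python3 -m pendant '[{"delta_pos":[0.005,-0.02,0.04],"spin":0.008},{"delta_pos":[0.01,-0.04,0.08],"spin":0.008},{"delta_pos":[0.018,-0.0434,0.12],"spin":0.008},{"delta_pos":[0.0215,-0.0434,0.16],"spin":0.008},{"delta_pos":[0.0215,-0.0434,0.16],"spin":0.008}]'|tail -1; python3 st.py; python3 blue.py
python3 - <<'E'
from ov import *
c=look('side');cv2.imwrite('pics/b1.png',cv2.resize(c['color'][70:210,200:360],None,fx=4,fy=4,interpolation=cv2.INTER_CUBIC))
marks('side',['blue_mid','blue'],c)
E
```

```text
opening: 0.0929
t 32.9 q [-0.472 -0.519  1.975  0.026  1.322  1.454] p [ 0.4799 -0.1765  0.2877] F [-1.5 -0.3 -0.5] op 0.0929
az pos -20.19 lean 20.83 az -22.92 yaxis [-0.351 -0.936  0.016] x [ 0.877 -0.323  0.355] z [ 0.327 -0.138 -0.935]
[ 0.529  -0.1989  0.1482]
pre tool delta [ 0.0008  0.0016 -0.0004] dist 0.002
near tool delta [0.0008 0.0016 0.0996] dist 0.100
grasp tool delta [0.0008 0.0016 0.1496] dist 0.150
side blue_mid 0.92 [ 0.5308 -0.196   0.131 ] [278. 159.]
side blue 0.73 [ 0.5326 -0.1993  0.0827] [277. 170.]
```

View pics/b1.png

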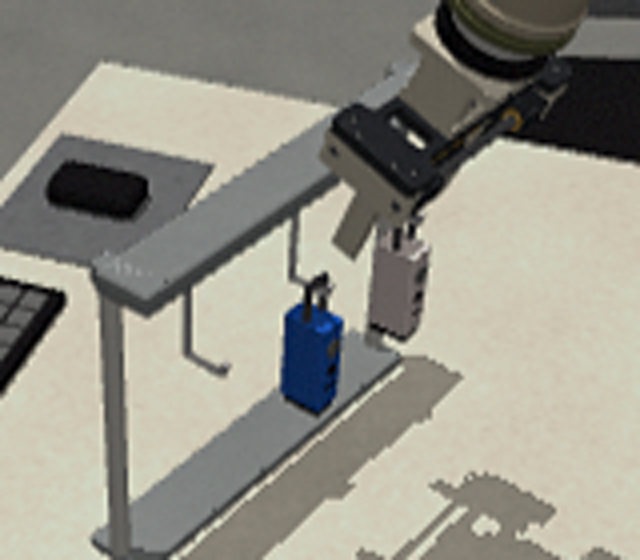

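Blue hangs straight below and ahead of the fingers (zoom 312,360) and the white control is clear to the side. Advancing along the tool axis.

```bash
python3 -m pendant '[{"delta_pos":[0,0.001,0.03],"spin":0},{"delta_pos":[0.001,0.0016,0.06],"spin":0},{"delta_pos":[0.001,0.0016,0.09],"spin":0},{"delta_pos":[0.001,0.0016,0.10],"spin":0}]'|tail -1; python3 st.py|head -1; python3 blue.py|tail -1
python3 - <<'E'
from ov import *
c=look('side');cv2.imwrite('pics/b2.png',cv2.resize(c['color'][70:210,200:360],None,fx=4,fy=4,interpolation=cv2.INTER_CUBIC))
E
```

```text
opening: 0.0928
t 33.45 q [-0.472 -0.38   2.033  0.027  1.117  1.45 ] p [ 0.5147 -0.1947  0.2026] F [-0.   0.6  0. ] op 0.0928
grasp tool delta [-0.0058 -0.0019  0.056 ] dist 0.056
```

View pics/b2.png

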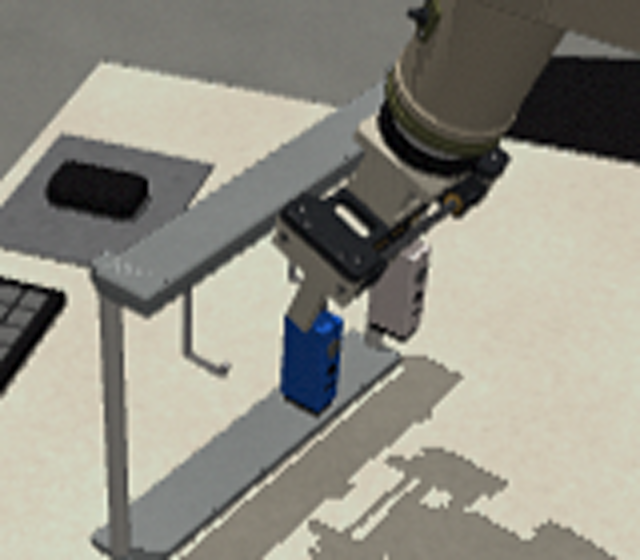

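```bash
python3 st.py; python3 blue.py|tail -1
```

```text
t 33.5 q [-0.472 -0.379  2.033  0.027  1.116  1.45 ] p [ 0.5144 -0.1945  0.2017] F [-0.6  0.6 -1.1] op 0.0929
az pos -20.71 lean 21.29 az -23.13 yaxis [-0.354 -0.935  0.016] x [ 0.874 -0.324  0.363] z [ 0.334 -0.143 -0.932]
grasp tool delta [-0.0051 -0.0018  0.0553] dist 0.056
```

```bash
python3 -m pendant '[{"delta_pos":[-0.004,-0.001,0.018],"spin":0},{"delta_pos":[-0.005,-0.0018,0.038],"spin":0},{"delta_pos":[-0.005,-0.0018,0.0553],"spin":0},{"delta_pos":[-0.005,-0.0018,0.0553],"spin":0},{"delta_pos":[-0.005,-0.0018,0.0553],"spin":0}]'|tail -1; python3 st.py; python3 blue.py|tail -1
```

```text
opening: 0.093
t 34.0 q [-0.466 -0.288  2.058  0.027  0.999  1.454] p [ 0.53   -0.1996  0.1511] F [ 0.7 -0.3  0.2] op 0.093
az pos -20.63 lean 21.45 az -23.16 yaxis [-0.354 -0.935  0.017] x [ 0.873 -0.324  0.365] z [ 0.336 -0.144 -0.931]
grasp tool delta [-0.0019 -0.0002  0.0022] dist 0.003
```

```bash
python3 -m pendant '[{"delta_pos":[-0.002,0,0.003],"spin":0},{"delta_pos":[-0.002,0,0.003],"spin":0},{"delta_pos":[-0.002,0,0.003],"spin":0},{"delta_pos":[-0.002,0,0.003],"spin":0},{"delta_pos":[-0.002,0,0.003],"spin":0},{"delta_pos":[-0.002,0,0.003],"spin":0},{"delta_pos":[-0.002,0,0.003],"spin":0},{"delta_pos":[-0.002,0,0.003],"spin":0},{"delta_pos":[-0.002,0,0.003],"spin":0},{"delta_pos":[-0.002,0,0.003],"spin":0}]' 1 15|tail -1; python3 st.py; python3 blue.py|tail -1
```

```text
opening: 0.0263
t 35.0 q [-0.466 -0.287  2.063  0.027  0.992  1.453] p [ 0.5293 -0.1993  0.1475] F [ 0.4 -1.1 -0.5] op 0.0263
az pos -20.64 lean 21.44 az -23.15 yaxis [-0.354 -0.935  0.017] x [ 0.873 -0.324  0.365] z [ 0.336 -0.144 -0.931]
grasp tool delta [ 0.0001 -0.0002 -0.0009] dist 0.001
```

```bash
python3 -m pendant '[{"delta_pos":[0,0,0],"spin":0},{"delta_pos":[0,0,0],"spin":0}]' 1 25|tail -1; python3 st.py
python3 - <<'E'
from ov import *
c=look('side');cv2.imwrite('pics/b3.png',cv2.resize(c['color'][70:210,200:360],None,fx=4,fy=4,interpolation=cv2.INTER_CUBIC))
E
```

```text
opening: 0.0262
t 35.2 q [-0.466 -0.287  2.063  0.027  0.992  1.453] p [ 0.5292 -0.1993  0.1474] F [-0.3  0.7 -0.1] op 0.0262
az pos -20.64 lean 21.44 az -23.16 yaxis [-0.354 -0.935  0.017] x [ 0.873 -0.324  0.365] z [ 0.336 -0.144 -0.931]
```

View pics/b3.png

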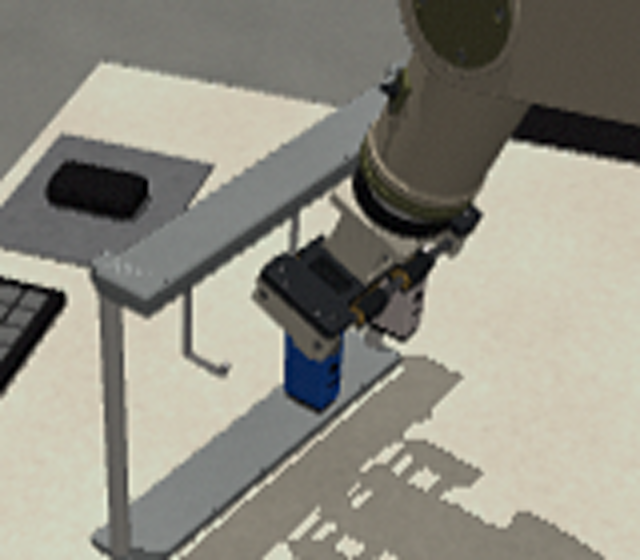

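Blue is gripped at 26.2 mm. Lifting 16 mm.

```bash
python3 ori.py save | tail -1; python3 -m pendant '[{"delta_pos":[0.002,0,-0.005],"spin":0},{"delta_pos":[0.004,0,-0.01],"spin":0},{"delta_pos":[0.0058,0,-0.0147],"spin":0},{"delta_pos":[0.0058,0,-0.0147],"spin":0}]'|tail -1; python3 st.py
```

```text
err rotvec world deg [-0. -0. 37.]
opening: 0.0257
t 35.65 q [-0.465 -0.303  2.044  0.026  1.025  1.455] p [ 0.53   -0.1994  0.1648] F [ 1.4 -0.6 -1.2] op 0.0257
az pos -20.62 lean 21.55 az -23.17 yaxis [-0.354 -0.935  0.017] x [ 0.872 -0.324  0.367] z [ 0.338 -0.145 -0.93 ]
```

```bash
python3 -m pendant '[{"delta_pos":[-0.010,0,-0.004],"spin":0},{"delta_pos":[-0.020,0,-0.008],"spin":0},{"delta_pos":[-0.030,0,-0.012],"spin":0},{"delta_pos":[-0.040,0,-0.016],"spin":0},{"delta_pos":[-0.052,0,-0.0205],"spin":0},{"delta_pos":[-0.065,0,-0.0257],"spin":0},{"delta_pos":[-0.065,0,-0.0257],"spin":0}]'|tail -2; python3 st.py
python3 -c "
from h import *
c=look('side');cv2.imwrite('pics/b4.png',cv2.resize(c['color'][70:230,200:380],None,fx=4,fy=3.7,interpolation=cv2.INTER_CUBIC))"; python3 ori.py; python3 go.py 0.42 -0.10 0.42
```

```text
force: [-0.1, 0.4, -1.9]
opening: 0.026
t 36.35 q [-0.486 -0.543  2.217  0.034  1.093  1.434] p [ 0.4639 -0.1743  0.1646] F [-0.1  0.4 -1.9] op 0.026
az pos -20.60 lean 21.55 az -23.18 yaxis [-0.354 -0.935  0.017] x [ 0.872 -0.324  0.367] z [ 0.338 -0.145 -0.93 ]
z now [ 0.339 -0.145 -0.93 ] want [ 0.355  0.087 -0.931] missing lean deg 13.4 az 86
spin needed -0.604
err rotvec world deg [2.000e-02 1.800e-01 3.701e+01]
 tool delta [ 0.0307 -0.0497 -0.263 ] dist 0.269
```

View pics/b4.png

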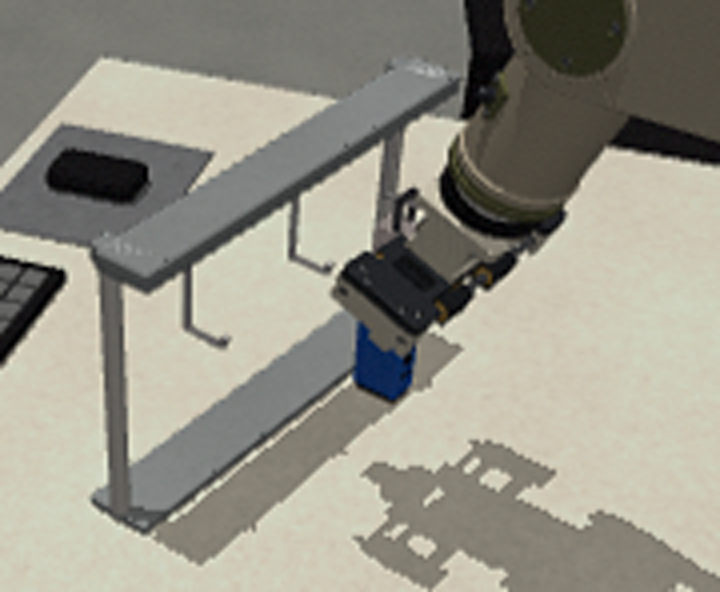

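Blue is clear of the hook and the white control is still hanging. I'll repeat the +y lean manoeuvre: raise with spin, swing, then push.

```bash
python3 -m pendant '[{"delta_pos":[0.004,-0.002,-0.04],"spin":0},{"delta_pos":[0.008,-0.006,-0.08],"spin":0},{"delta_pos":[0.012,-0.012,-0.12],"spin":-0.1},{"delta_pos":[0.018,-0.02,-0.16],"spin":-0.2},{"delta_pos":[0.024,-0.03,-0.2],"spin":-0.3},{"delta_pos":[0.028,-0.04,-0.235],"spin":-0.4},{"delta_pos":[0.031,-0.05,-0.263],"spin":-0.5},{"delta_pos":[0.031,-0.05,-0.263],"spin":-0.6}]'|tail -1; python3 st.py; python3 ori.py; python3 go.py 0.36 0.36 0.48
```

```text
opening: 0.0257
t 37.2 q [-0.324 -0.702  1.84  -0.029  1.619  0.993] p [ 0.4219 -0.0992  0.4263] F [ 0.4 -0.1 -1.7] op 0.0257
az pos -13.23 lean 22.10 az -22.96 yaxis [ 0.203 -0.953  0.227] x [0.916 0.267 0.3  ] z [ 0.346 -0.147 -0.927]
z now [ 0.346 -0.147 -0.927] want [ 0.355  0.087 -0.931] missing lean deg 13.4 az 88
spin needed 0.002
err rotvec world deg [12.63 -0.37  4.63]
 tool delta [ 0.0819 -0.4378 -0.1386] dist 0.466
```

```bash
python3 -m pendant '[{"delta_pos":[0.008,-0.044,-0.014],"spin":-0.06},{"delta_pos":[0.016,-0.088,-0.028],"spin":-0.12},{"delta_pos":[0.024,-0.131,-0.042],"spin":-0.2},{"delta_pos":[0.033,-0.175,-0.055],"spin":-0.28},{"delta_pos":[0.041,-0.219,-0.069],"spin":-0.36},{"delta_pos":[0.049,-0.263,-0.083],"spin":-0.44},{"delta_pos":[0.057,-0.306,-0.097],"spin":-0.52},{"delta_pos":[0.065,-0.35,-0.111],"spin":-0.6},{"delta_pos":[0.074,-0.394,-0.125],"spin":-0.6},{"delta_pos":[0.082,-0.438,-0.139],"spin":-0.6}]'|tail -1; python3 st.py; python3 go.py 0.0 0.68 0.52
```

```text
opening: 0.0259
t 38.2 q [ 0.963 -0.171  1.361 -0.393  1.845  1.559] p [0.3597 0.3634 0.4805] F [ 0.9 -0.5 -0.7] op 0.0259
az pos 45.30 lean 22.13 az -22.74 yaxis [ 0.685 -0.635  0.357] x [0.64  0.759 0.121] z [ 0.347 -0.146 -0.926]
 tool delta [ 0.0148 -0.4333 -0.2077] dist 0.481
```

```bash
python3 -m pendant '[{"delta_pos":[0.002,-0.043,-0.02],"spin":0},{"delta_pos":[0.004,-0.087,-0.04],"spin":0},{"delta_pos":[0.005,-0.13,-0.062],"spin":0},{"delta_pos":[0.006,-0.173,-0.083],"spin":0},{"delta_pos":[0.008,-0.217,-0.104],"spin":0},{"delta_pos":[0.009,-0.26,-0.125],"spin":0},{"delta_pos":[0.01,-0.303,-0.146],"spin":0},{"delta_pos":[0.012,-0.347,-0.166],"spin":0},{"delta_pos":[0.014,-0.39,-0.187],"spin":0},{"delta_pos":[0.015,-0.433,-0.208],"spin":0}]'|tail -1; python3 st.py; python3 go.py -0.05 1.1 0.65
```

```text
opening: 0.0257
t 39.2 q [ 1.653  0.714  0.238 -0.477  2.317  2.067] p [0.021  0.6663 0.5191] F [ 0.5  1.8 -0.7] op 0.0257
az pos 88.19 lean 22.28 az -22.57 yaxis [ 0.687 -0.631  0.359] x [0.637 0.762 0.121] z [ 0.35  -0.145 -0.925]
 tool delta [ 0.301  -0.2756 -0.2091] dist 0.459
```

```bash
python3 -m pendant '[{"delta_pos":[0.05,-0.05,-0.035],"spin":0},{"delta_pos":[0.3,-0.28,-0.21],"spin":0},{"delta_pos":[0.3,-0.28,-0.21],"spin":0}]'|tail -1; python3 ori.py;python3 -m pendant '[{"delta_pos":[0.3,-0.28,-0.21],"spin":0}]'|tail -1; python3 ori.py;python3 -m pendant '[{"delta_pos":[0.3,-0.28,-0.21],"spin":0}]'|tail -1; python3 ori.py; python3 -m pendant '[{"delta_pos":[0.3,-0.28,-0.21],"spin":0}]'|tail -1; python3 st.py; python3 ori.py
```

```text
opening: 0.0261
z now [ 0.356 -0.117 -0.927] want [ 0.355  0.087 -0.931] missing lean deg 11.7 az 90
spin needed 0.612
err rotvec world deg [ 23.18  -0.38 -28.76]
opening: 0.0261
z now [ 0.36  -0.086 -0.929] want [ 0.355  0.087 -0.931] missing lean deg 10.0 az 92
spin needed 0.612
err rotvec world deg [ 21.63   0.35 -29.33]
opening: 0.0259
z now [ 0.364 -0.053 -0.93 ] want [ 0.355  0.087 -0.931] missing lean deg 8.1 az 94
spin needed 0.612
err rotvec world deg [ 19.9    1.09 -29.91]
opening: 0.0258
t 39.8 q [ 1.681  0.904  0.022 -0.472  2.221  2.086] p [0.0024 0.7522 0.4786] F [-1.1 -0.2 -0.2] op 0.0258
az pos 89.82 lean 21.52 az -2.80 yaxis [ 0.714 -0.636  0.293] x [0.597 0.771 0.22 ] z [ 0.366 -0.018 -0.93 ]
z now [ 0.366 -0.018 -0.93 ] want [ 0.355  0.087 -0.931] missing lean deg 6.1 az 96
spin needed 0.611
err rotvec world deg [ 18.09   1.82 -30.49]
```

```bash
python3 -m pendant '[{"delta_pos":[0.1,-0.38,-0.24],"spin":0}]'|tail -1; python3 ori.py;python3 -m pendant '[{"delta_pos":[0.1,-0.38,-0.24],"spin":0}]'|tail -1; python3 ori.py;python3 -m pendant '[{"delta_pos":[0.1,-0.38,-0.24],"spin":0}]'|tail -1; python3 st.py; python3 ori.py
```

```text
opening: 0.0262
z now [ 0.368  0.012 -0.93 ] want [ 0.355  0.087 -0.931] missing lean deg 4.4 az 100
spin needed 0.606
err rotvec world deg [ 16.43   2.43 -30.77]
opening: 0.0261
z now [ 0.367  0.044 -0.929] want [ 0.355  0.087 -0.931] missing lean deg 2.6 az 106
spin needed 0.603
err rotvec world deg [ 14.71   2.95 -31.22]
opening: 0.026
t 40.1 q [ 1.784  0.914  0.022 -0.464  2.155  2.2  ] p [-0.0757  0.7753  0.4716] F [-0.4 -0.  -0.5] op 0.026
az pos 95.58 lean 21.92 az 11.85 yaxis [ 0.73  -0.642  0.234] x [0.578 0.763 0.291] z [ 0.365  0.077 -0.928]
z now [ 0.365  0.077 -0.928] want [ 0.355  0.087 -0.931] missing lean deg 0.9 az 134
spin needed 0.601
err rotvec world deg [ 12.94   3.43 -31.73]
```

```bash
python3 go.py 0.20 0.50 0.44
```

```text
tool delta [-0.0598  0.3706  0.1089] dist 0.391
```

```bash
python3 -m pendant '[{"delta_pos":[-0.006,0.037,0.011],"spin":0},{"delta_pos":[-0.012,0.074,0.022],"spin":0},{"delta_pos":[-0.018,0.111,0.033],"spin":0},{"delta_pos":[-0.024,0.148,0.044],"spin":0},{"delta_pos":[-0.03,0.185,0.055],"spin":0},{"delta_pos":[-0.036,0.222,0.066],"spin":0.05},{"delta_pos":[-0.042,0.26,0.077],"spin":0.1},{"delta_pos":[-0.048,0.297,0.088],"spin":0.15},{"delta_pos":[-0.054,0.334,0.099],"spin":0.2},{"delta_pos":[-0.06,0.371,0.109],"spin":0.25}]'|tail -1; python3 st.py; python3 ori.py; python3 go.py 0.551 0.201 0.30
```

```text
opening: 0.0259
t 41.1 q [ 1.328 -0.207  1.464 -0.346  1.699  2.19 ] p [0.2014 0.4986 0.442 ] F [0.4 0.8 0. ] op 0.0259
az pos 68.01 lean 22.04 az 12.54 yaxis [ 0.562 -0.813  0.151] x [0.742 0.576 0.344] z [ 0.366  0.081 -0.927]
z now [ 0.366  0.081 -0.927] want [ 0.355  0.087 -0.931] missing lean deg 0.7 az 153
spin needed 0.346
err rotvec world deg [  7.45   2.36 -18.26]
 tool delta [0.0391 0.4172 0.2355] dist 0.481
```

```bash
python3 -m pendant '[{"delta_pos":[0.004,0.04,0.015],"spin":0.03},{"delta_pos":[0.008,0.083,0.035],"spin":0.06},{"delta_pos":[0.012,0.125,0.06],"spin":0.1},{"delta_pos":[0.016,0.167,0.085],"spin":0.14},{"delta_pos":[0.02,0.208,0.11],"spin":0.18},{"delta_pos":[0.024,0.25,0.135],"spin":0.22},{"delta_pos":[0.028,0.292,0.16],"spin":0.26},{"delta_pos":[0.032,0.334,0.185],"spin":0.3},{"delta_pos":[0.036,0.376,0.21],"spin":0.346},{"delta_pos":[0.039,0.417,0.235],"spin":0.346}]'|tail -1; python3 st.py; python3 ori.py; python3 go.py 0.551 0.201 0.25
```

```text
opening: 0.0256
t 42.1 q [ 0.272 -0.313  1.805 -0.021  1.26   1.563] p [0.5531 0.1994 0.3028] F [ 0.6  1.2 -1.5] op 0.0256
az pos 19.83 lean 22.38 az 12.57 yaxis [ 0.274 -0.961  0.024] x [0.887 0.262 0.38 ] z [ 0.372  0.083 -0.925]
z now [ 0.372  0.083 -0.925] want [ 0.355  0.087 -0.931] missing lean deg 1.0 az 165
spin needed -0.003
err rotvec world deg [0.15 1.01 0.34]
 tool delta [-0.0215 -0.0034  0.0482] dist 0.053
```

The orientation error is about 1°. Moving to hover and checking blue in the hand.

```bash
python3 -m pendant '[{"delta_pos":[-0.01,-0.002,0.024],"spin":-0.003},{"delta_pos":[-0.0215,-0.0034,0.0482],"spin":-0.003},{"delta_pos":[-0.0215,-0.0034,0.0482],"spin":-0.003},{"delta_pos":[-0.0215,-0.0034,0.0482],"spin":-0.003}]'|tail -1; python3 st.py|head -1
python3 - <<'E'
from ov import *
s=robot.read_state();cx=np.array([.958,.286,0]);cy=np.array([-.286,.958,0])
o=s['tool_pos']+.0023*cx-.0007*cy+[0,0,-.0654]
print('obj',np.round(o,4))
for cam in('side','top'):
    c=look(cam);p=proj(c,o);x,y=int(p[0])-45,int(p[1])-45
    im=cv2.resize(c['color'][y:y+75,x:x+95],None,fx=8,fy=8,interpolation=cv2.INTER_CUBIC)
    if cam=='top': im=cv2.convertScaleAbs(im,alpha=1.6,beta=0)
    for sg,col in [(box(o,CY,-.02,.02,-.013,.013,0,.09),(255,255,0)),(box(CB,CY,-.031,.031,-.03,.03,.012,.048),(0,255,0))]: draw(c,im,sg,col,8,np.array([x,y]))
    cv2.imwrite('pics/bh_%s.png'%cam,im); marks(cam,['blue','blue_mid'],c)
from fitbox import edges
print(np.round(edges('side','blue',o,CY),2))
E
```

```text
opening: 0.0255
t 42.5 q [ 0.276 -0.306  1.892 -0.024  1.164  1.567] p [0.5514 0.2011 0.2517] F [ 0.2  0.1 -0.4] op 0.0255
obj [0.5539 0.2011 0.1863]
side blue 0.9 [0.5536 0.1979 0.1874] [222. 236.]
side blue_mid 0.67 [0.5542 0.2005 0.2352] [220. 223.]
top blue 0.18 [0.4912 0.1839 0.0129] [180. 230.]
[[12.    0.3  -1.5 ]
 [17.43 -0.4  -1.5 ]
 [22.86 -0.4  -1.6 ]
 [28.29 -0.5  -2.1 ]
 [33.71 -0.5   0.9 ]
 [39.14 -0.6   0.8 ]
 [44.57 -0.5  -0.4 ]
 [50.   -0.4   3.3 ]]
```

View pics/bh_side.png

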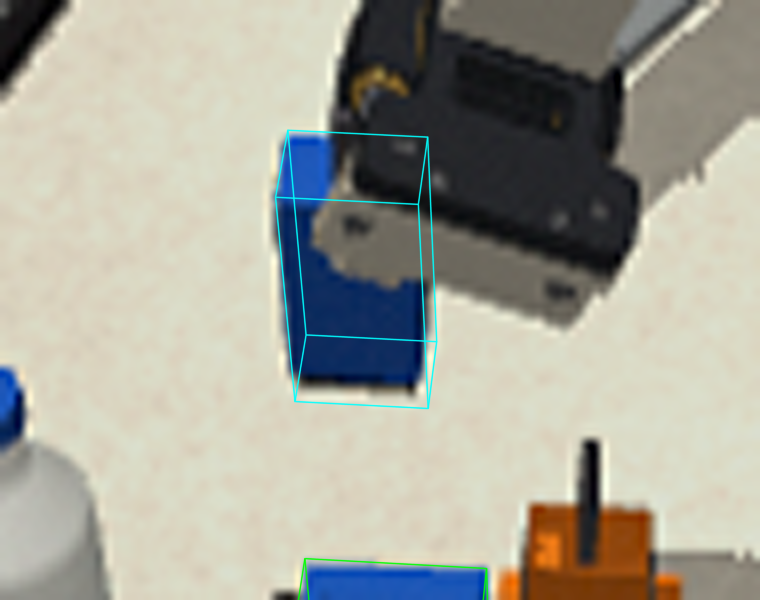

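View pics/bh_top.png

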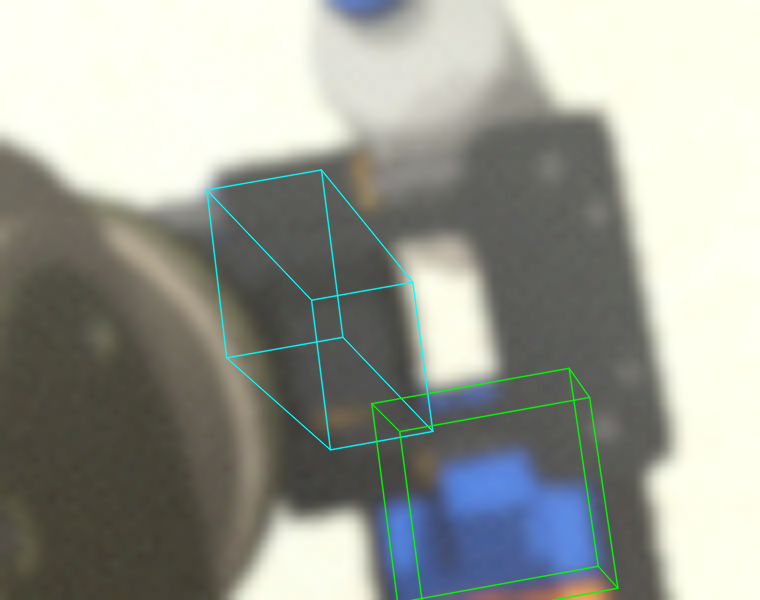

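In the side view blue sits upright, about 1 px left of the overlay, so roughly 2 mm toward +x. I'll shift -1.5 mm in x and +0.5 mm in y, descend to just above the mouth and re-check there.

```bash
python3 go.py 0.5498 0.2012 0.145
```

```text
tool delta [-0.042  -0.0029  0.0976] dist 0.106
```

```bash
python3 -m pendant '[{"delta_pos":[-0.0105,-0.0007,0.0244],"spin":0},{"delta_pos":[-0.021,-0.0015,0.0488],"spin":0},{"delta_pos":[-0.0315,-0.002,0.073],"spin":0},{"delta_pos":[-0.042,-0.0029,0.0976],"spin":0},{"delta_pos":[-0.042,-0.0029,0.0976],"spin":0},{"delta_pos":[-0.042,-0.0029,0.0976],"spin":0}]'|tail -1; python3 st.py; python3 ori.py|tail -1
cat > bl.py <<'E'
from ov import *
s=robot.read_state();cx=np.array([.958,.286,0]);cy=np.array([-.286,.958,0])
o=s['tool_pos']+.0023*cx-.0007*cy+[0,0,-.0654]
print('obj',np.round(o,4))
for cam in('side','top'):
    c=look(cam);p=proj(c,o);x,y=int(p[0])-45,int(p[1])-45
    im=cv2.resize(c['color'][y:y+75,x:x+95],None,fx=8,fy=8,interpolation=cv2.INTER_CUBIC)
    if cam=='top': im=cv2.convertScaleAbs(im,alpha=1.6,beta=0)
    for sg,col in [(box(o,CY,-.02,.02,-.013,.013,0,.09),(255,255,0)),(box(CB,CY,-.031,.031,-.03,.03,.012,.048),(0,255,0))]: draw(c,im,sg,col,8,np.array([x,y]))
    cv2.imwrite('pics/bl_%s.png'%cam,im)
E
python3 bl.py
```

```text
opening: 0.0257
t 43.45 q [ 0.278 -0.235  2.03  -0.027  0.956  1.574] p [0.5498 0.2013 0.1454] F [ 0.5 -0.2  0.1] op 0.0257
az pos 20.11 lean 22.46 az 12.62 yaxis [ 0.277 -0.96   0.025] x [0.886 0.266 0.381] z [ 0.373  0.083 -0.924]
err rotvec world deg [0.19 1.09 0.14]
obj [0.5522 0.2013 0.08  ]
```

View pics/bl_side.png

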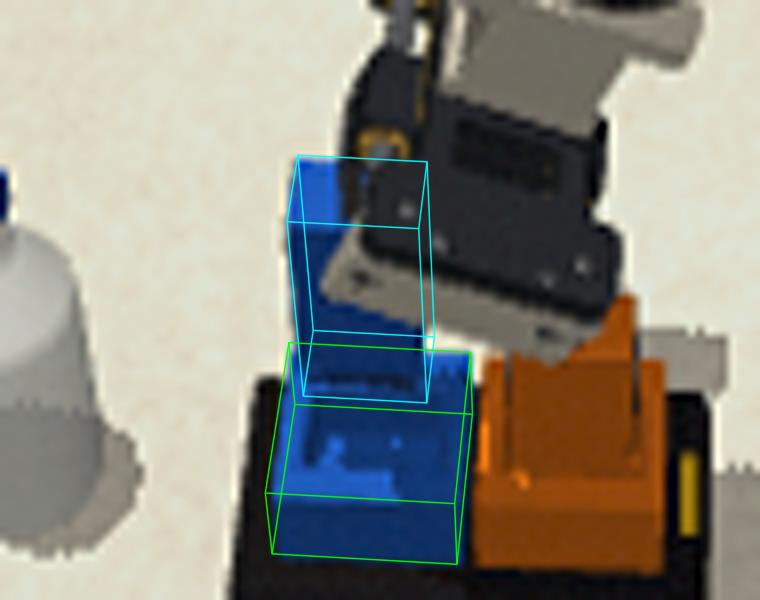

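View pics/bl_top.png

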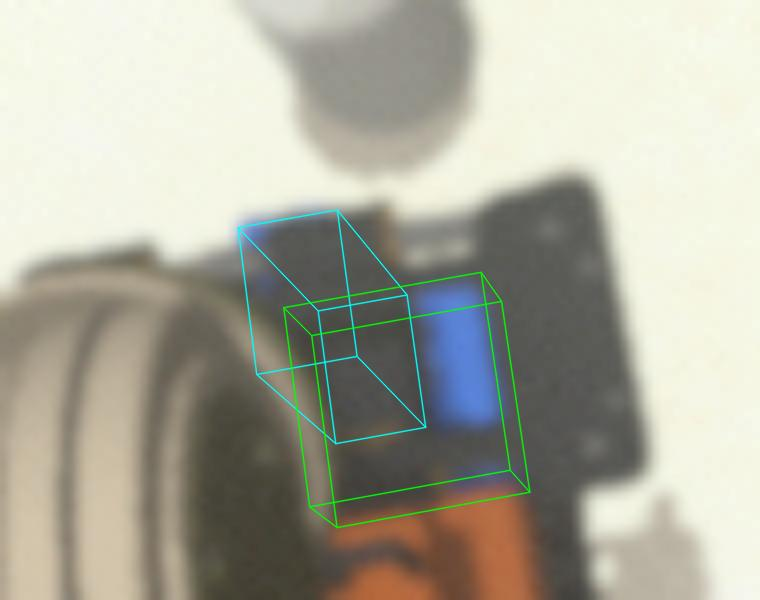

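Blue is now aligned with the well to within about 1 mm and upright to about 1°. Lowering in stages and watching the force and the clearance over orange's loop.

```bash
python3 -m pendant '[{"delta_pos":[-0.0032,-0.0002,0.0077],"spin":0},{"delta_pos":[-0.0064,-0.0004,0.0154],"spin":0},{"delta_pos":[-0.0095,-0.0006,0.023],"spin":0},{"delta_pos":[-0.0095,-0.0006,0.023],"spin":0}]'|tail -1; python3 st.py|head -1
python3 -m pendant '[{"delta_pos":[-0.0016,0,0.004],"spin":0},{"delta_pos":[-0.0032,-0.0002,0.0078],"spin":0},{"delta_pos":[-0.0048,-0.0003,0.0116],"spin":0},{"delta_pos":[-0.0048,-0.0003,0.0116],"spin":0}]'|tail -1; python3 st.py|head -1
```

```text
opening: 0.0266
t 43.95 q [ 0.278 -0.207  2.054 -0.028  0.903  1.575] p [0.55   0.2013 0.1204] F [-0.9 -0.4 -1.7] op 0.0266
opening: 0.0255
t 44.35 q [ 0.277 -0.19   2.065 -0.029  0.876  1.576] p [0.5495 0.2011 0.1069] F [-0.  -0.3 -1.6] op 0.0255
```

```bash
python3 -m pendant '[{"delta_pos":[-0.0016,0,0.004],"spin":0},{"delta_pos":[-0.0032,-0.0002,0.0078],"spin":0},{"delta_pos":[-0.0038,-0.0003,0.0092],"spin":0},{"delta_pos":[-0.0038,-0.0003,0.0092],"spin":0}]'|tail -1; python3 st.py|head -1; python3 bl.py
```

```text
opening: 0.0258
t 44.75 q [ 0.277 -0.181  2.067 -0.03   0.854  1.577] p [0.554  0.2021 0.1036] F [-10.2  -5.8  27.9] op 0.0258
obj [0.5564 0.2021 0.0382]
```

View pics/bl_side.png

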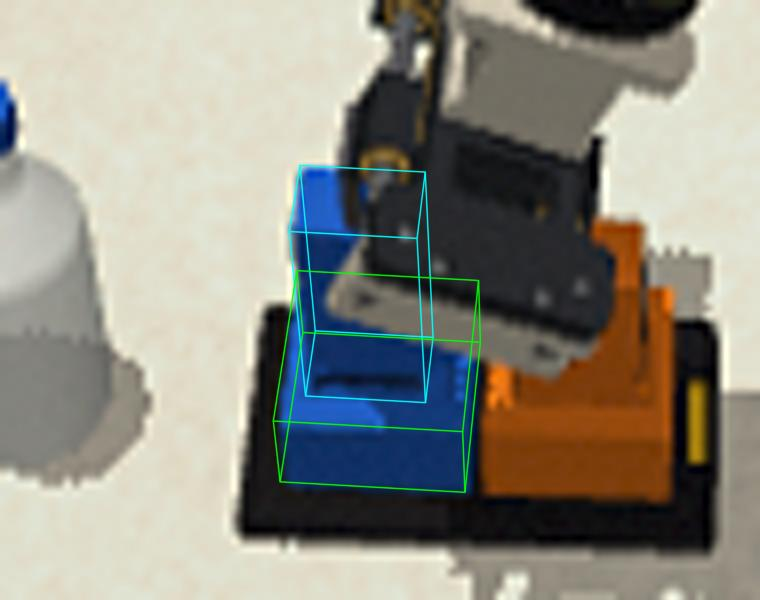

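Resistance: 28 N upward at TCP z = 0.1036, 18 mm above the floor position. Before going on I'll check whether the gripper body is on orange's loop or the foot is on the mouth edge.

Run:
```python
from ov import *
s=robot.read_state();R=Ro.from_rotvec(s['orientation']).as_matrix();p=s['tool_pos']
print(s['wrist_torque'],s['force'])
c=look('side');x,y,f=165,195,8
im=cv2.resize(c['color'][y:y+75,x:x+95],None,fx=f,fy=f,interpolation=cv2.INTER_CUBIC)
g=p-.019*R[:,2]
P={}
for sx in(-1,1):
  for sy in(-1,1):
    for sz in (65,95): P[(sx,sy,sz)]=g+R@np.array([sx*.0375,sy*.094,-sz/1000])
E=[(P[a],P[b]) for a in P for b in P if sum(u!=v for u,v in zip(a,b))==1]
draw(c,im,E,(0,0,255),f,np.array([x,y]))
lo=CO+[0,0,.02]; draw(c,im,box(lo,CY,-.003,.003,-.012,.012,.09,.124),(0,255,255),f,np.array([x,y]))
print({k:np.round(v,3) for k,v in P.items() if k[2]==65})
cv2.imwrite('pics/gb.png',im)
c=look('top');x,y=130,160
im=cv2.resize(c['color'][y:y+85,x:x+95],None,fx=7,fy=7,interpolation=cv2.INTER_CUBIC);im=cv2.convertScaleAbs(im,alpha=1.6,beta=0)
draw(c,im,E,(0,0,255),7,np.array([x,y]));draw(c,im,box(lo,CY,-.003,.003,-.012,.012,.09,.124),(0,255,255),7,np.array([x,y]))
cv2.imwrite('pics/gbt.png',im)
```

```text
[-0.62030962  0.23072548 -0.1590183 ] [-11.6602968   -5.13769792  27.88279093]
{(-1, -1, 65): array([0.463, 0.275, 0.164]), (-1, 1, 65): array([0.515, 0.095, 0.169]), (1, -1, 65): array([0.529, 0.295, 0.193]), (1, 1, 65): array([0.581, 0.115, 0.198])}
```

View pics/gb.png

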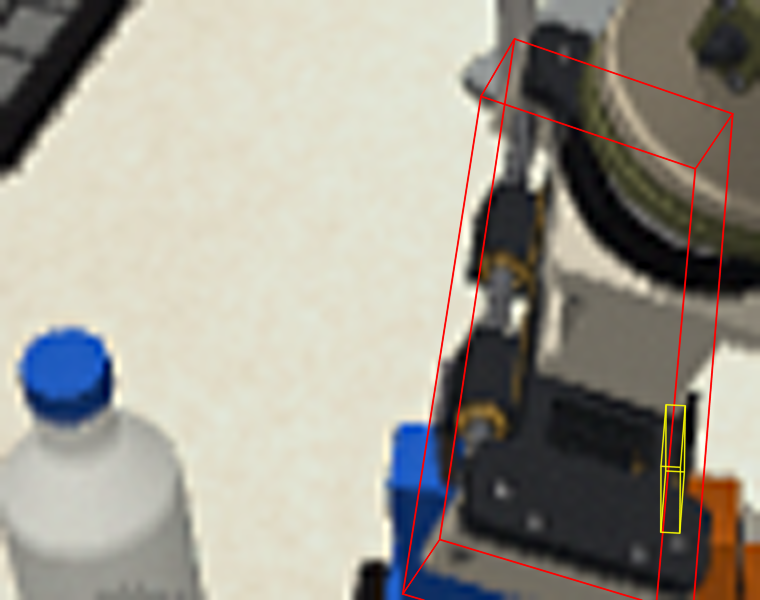

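View pics/gbt.png

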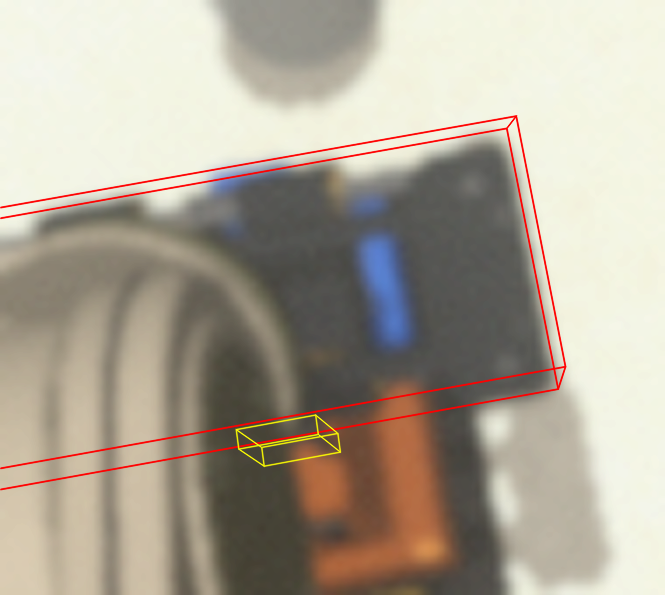

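The body model matches the picture, so the gripper is still about 22 mm above orange's loop. The measured moment puts the contact at the control's -y side, toward +x. So the body's lower edge is on the mouth rim: blue sits a little too far -y and slid +x under load. I'll lift 6 mm, shift about 2.5 mm toward +y and back in x, then try again gently.

```bash
python3 go.py 0.549 0.2035 0.111; python3 st.py|tail -1
```

```text
tool delta [-0.0012 -0.0025 -0.0086] dist 0.009
az pos 20.04 lean 23.04 az 12.58 yaxis [ 0.277 -0.961  0.026] x [0.882 0.265 0.391] z [ 0.382  0.085 -0.92 ]
```

```bash
python3 -m pendant '[{"delta_pos":[-0.0012,-0.0015,-0.005],"spin":0},{"delta_pos":[-0.0012,-0.0025,-0.0086],"spin":0},{"delta_pos":[-0.0012,-0.0025,-0.0086],"spin":0},{"delta_pos":[-0.0012,-0.0025,-0.0086],"spin":0}]'|tail -1; python3 st.py; python3 ori.py; python3 bl.py;  python3 go.py 0.549 0.2035 0.1055
```

```text
opening: 0.0256
t 45.35 q [ 0.284 -0.203  2.073 -0.033  0.872  1.584] p [0.5484 0.2034 0.1102] F [ 0.3  0.2 -0.6] op 0.0256
az pos 20.35 lean 22.97 az 12.59 yaxis [ 0.277 -0.96   0.026] x [0.882 0.265 0.389] z [ 0.381  0.085 -0.921]
z now [ 0.381  0.085 -0.921] want [ 0.355  0.087 -0.931] missing lean deg 1.5 az 175
spin needed 0.001
err rotvec world deg [0.09 1.6  0.14]
obj [0.5508 0.2034 0.0448]
 tool delta [-0.0011 -0.0001  0.0044] dist 0.005
```

View pics/bl_side.png

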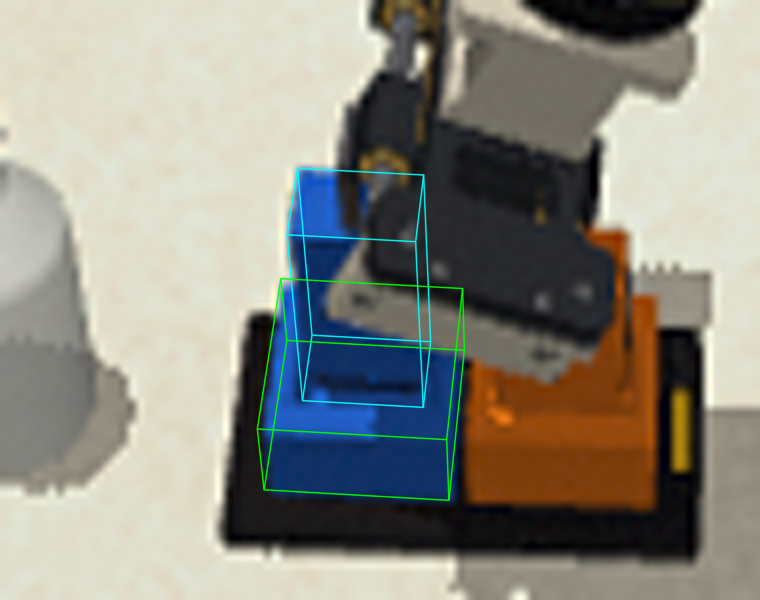

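View pics/bl_top.png

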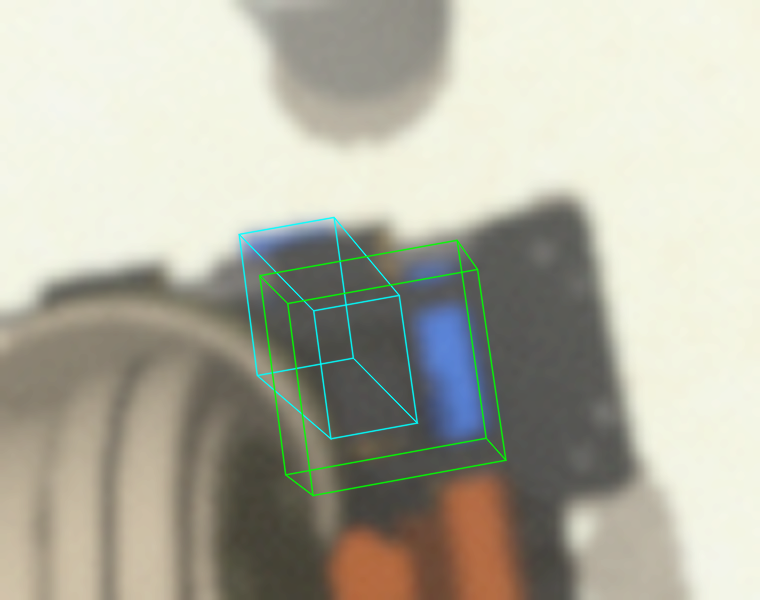

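```bash
python3 -m pendant '[{"delta_pos":[-0.0011,-0.0001,0.0044],"spin":0},{"delta_pos":[-0.0011,-0.0001,0.0044],"spin":0}]'|tail -1; python3 st.py|head -1; python3 go.py 0.549 0.2035 0.1035; python3 -m pendant '[{"delta_pos":[-0.0008,0,0.002],"spin":0},{"delta_pos":[-0.0012,0,0.003],"spin":0},{"delta_pos":[-0.0012,0,0.003],"spin":0}]'|tail -1; python3 st.py|head -1; python3 -c "
from plant import robot;print(robot.read_state()['wrist_torque'])"
```

```text
opening: 0.0263
t 45.65 q [ 0.283 -0.193  2.076 -0.033  0.861  1.585] p [0.5482 0.2032 0.1039] F [-0.7  0.2 -1.9] op 0.0263
 tool delta [ 0.0006 -0.0001  0.0007] dist 0.001
opening: 0.026
t 45.95 q [ 0.283 -0.188  2.078 -0.033  0.854  1.585] p [0.5484 0.2032 0.1006] F [ 2.6  1.1 -2.3] op 0.026
[ 0.10564738 -0.16460434  0.03694412]
```

It's past the earlier contact height with no vertical load. A small +x force means it lightly touches the -x side, so I'll shift 0.8 mm toward +x and carry on.

```bash
python3 -m pendant '[{"delta_pos":[0.0,0,0.0022],"spin":0},{"delta_pos":[-0.0008,-0.0001,0.004],"spin":0},{"delta_pos":[-0.0014,-0.0001,0.0052],"spin":0},{"delta_pos":[-0.0014,-0.0001,0.0052],"spin":0}]'|tail -1; python3 st.py|head -1;  python3 -c "
from plant import robot;print(robot.read_state()['wrist_torque'])"
```

```text
opening: 0.0256
t 46.35 q [ 0.283 -0.178  2.081 -0.033  0.842  1.585] p [0.5488 0.2032 0.0947] F [ 0.1 -0.8 -0.7] op 0.0256
[-0.09882902  0.23559968 -0.02448205]
```

```bash
python3 -m pendant '[{"delta_pos":[-0.0008,-0.0001,0.002],"spin":0},{"delta_pos":[-0.0016,-0.0001,0.004],"spin":0},{"delta_pos":[-0.0022,-0.0001,0.0053],"spin":0},{"delta_pos":[-0.0022,-0.0001,0.0053],"spin":0}]'|tail -1; python3 st.py|head -1;  python3 -c "
from plant import robot;print(robot.read_state()['wrist_torque'])"
python3 - <<'E'
from ov import *
c=look('side');p=proj(c,CB+[0,0,.06]);x,y=int(p[0])-40,int(p[1])-40
cv2.imwrite('pics/bi.png',cv2.resize(c['color'][y:y+75,x:x+95],None,fx=8,fy=8,interpolation=cv2.INTER_CUBIC))
E
```

```text
opening: 0.0257
t 46.75 q [ 0.283 -0.169  2.085 -0.034  0.829  1.586] p [0.5487 0.2032 0.0887] F [ 0.5  0.3 -2.1] op 0.0257
[-0.04087744  0.11876363  0.01006002]
```

View pics/bi.png

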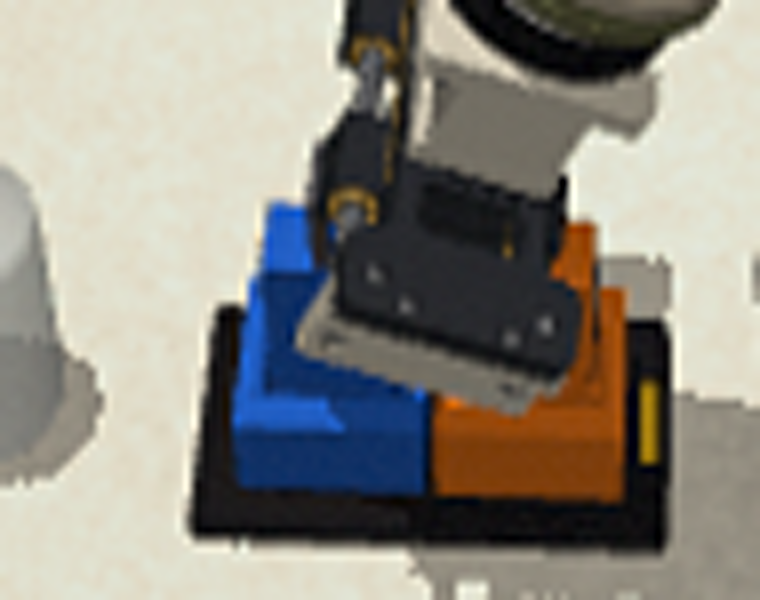

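```bash
python3 -m pendant '[{"delta_pos":[-0.0006,0,0.0015],"spin":0},{"delta_pos":[-0.0008,0,0.002],"spin":0},{"delta_pos":[-0.0008,0,0.002],"spin":0}]'|tail -1; python3 st.py|head -1
python3 -m pendant '[{"delta_pos":[-0.0006,0,0.0014],"spin":0},{"delta_pos":[-0.0006,0,0.0014],"spin":0}]'|tail -1; python3 st.py|head -1;  python3 -c "
from plant import robot;print(robot.read_state()['wrist_torque'])"
```

```text
opening: 0.0261
t 47.1 q [ 0.283 -0.166  2.086 -0.034  0.825  1.586] p [0.5488 0.2031 0.0866] F [ 0.3  0.2 -0.2] op 0.0261
opening: 0.0257
t 47.3 q [ 0.283 -0.163  2.088 -0.034  0.821  1.586] p [0.5488 0.2031 0.0849] F [ 1.5  0.3 -1.4] op 0.0257
[0.02417981 0.20761295 0.04382849]
```

```bash
python3 -m pendant '[{"delta_pos":[-0.0005,0,0.0012],"spin":0},{"delta_pos":[-0.0005,0,0.0012],"spin":0}]'|tail -1; python3 st.py|head -1
python3 -c "
from plant import robot;print(robot.read_state()['wrist_torque'])"
```

```text
opening: 0.0257
t 47.5 q [ 0.283 -0.162  2.088 -0.034  0.818  1.586] p [0.5494 0.2032 0.0844] F [ 0.5 -0.2  1.9] op 0.0257
[ 0.02914811 -0.00673892 -0.00935591]
```

```bash
python3 -m pendant '[{"delta_pos":[-0.0006,0,0.0012],"spin":0},{"delta_pos":[-0.0006,0,0.0012],"spin":0}]'|tail -1; python3 st.py|head -1
python3 -c "
from plant import robot;print(robot.read_state()['wrist_torque'])"
python3 - <<'E'
from ov import *
c=look('side');p=proj(c,CB+[0,0,.06]);x,y=int(p[0])-40,int(p[1])-40
im=cv2.resize(c['color'][y:y+75,x:x+95],None,fx=8,fy=8,interpolation=cv2.INTER_CUBIC)
draw(c,im,box(CB+[-.001,.001,.02],CY,-.02,.02,-.013,.013,0,.09),(255,255,0),8,np.array([x,y]))
cv2.imwrite('pics/bi2.png',im)
E
```

```text
opening: 0.0261
t 47.7 q [ 0.283 -0.161  2.088 -0.034  0.815  1.586] p [0.55   0.2034 0.0843] F [-4.4 -2.1  8.5] op 0.0261
[-0.15788787  0.61865261 -0.07005352]
```

View pics/bi2.png

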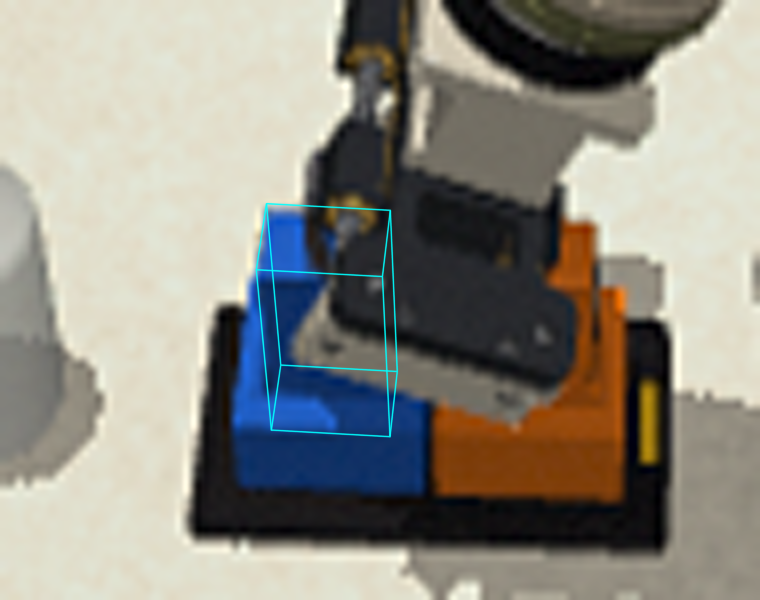

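Contact at z = 0.0843 (8.5 N), 1 mm below the predicted floor height. The moment fits the foot resting on the well floor, and the body top is at the seated height in the picture. Relieving the load, then releasing.

```bash
python3 -m pendant '[{"delta_pos":[-0.0010,0,-0.0003],"spin":0},{"delta_pos":[-0.0010,0,-0.0003],"spin":0}]'|tail -1; python3 st.py|head -1; python3 -m pendant '[{"delta_pos":[0,0,0],"spin":0},{"delta_pos":[0,0,0],"spin":0},{"delta_pos":[0,0,0],"spin":0},{"delta_pos":[0,0,0],"spin":0},{"delta_pos":[0,0,0],"spin":0}]' -0.4 15|tail -1; python3 st.py|head -1
python3 - <<'E'
from ov import *
c=look('side');p=proj(c,CB+[0,0,.06]);x,y=int(p[0])-40,int(p[1])-40
im=cv2.resize(c['color'][y:y+75,x:x+95],None,fx=8,fy=8,interpolation=cv2.INTER_CUBIC)
cv2.imwrite('pics/bi3.png',im)
E
```

```text
opening: 0.0259
t 47.95 q [ 0.283 -0.164  2.091 -0.034  0.815  1.586] p [0.5491 0.2031 0.0844] F [-1.4  0.   1.3] op 0.0259
opening: 0.061
t 48.45 q [ 0.283 -0.164  2.091 -0.034  0.815  1.586] p [0.5491 0.2031 0.0843] F [-0.1  0.2  0.1] op 0.061
```

View pics/bi3.png

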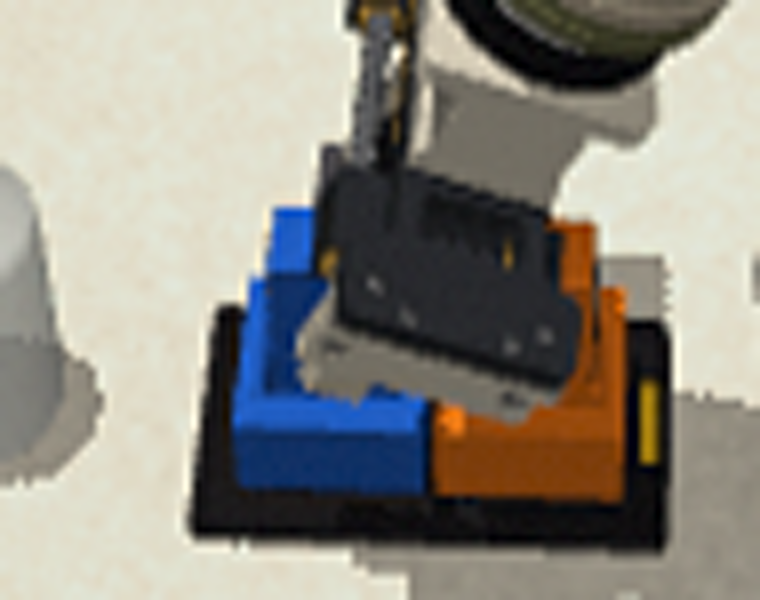

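Released, with no residual force. Backing out along the tool axis, slowly at first.

```bash
python3 -m pendant '[{"delta_pos":[0.001,0,-0.01],"spin":0},{"delta_pos":[0.003,0,-0.03],"spin":0},{"delta_pos":[0.005,0,-0.06],"spin":0},{"delta_pos":[0.005,0,-0.1],"spin":0},{"delta_pos":[0.005,0,-0.14],"spin":0},{"delta_pos":[0.005,0,-0.18],"spin":0},{"delta_pos":[0.005,0,-0.22],"spin":0},{"delta_pos":[0.005,0,-0.26],"spin":0},{"delta_pos":[0.005,0,-0.26],"spin":0}]'|tail -1; python3 st.py|head -1
python3 - <<'E'
from ov import *
for cam in('side','top'):
    c=look(cam,'fin_%s.png'%cam);o=(CO+CB)/2+[0,0,.05];p=proj(c,o);x,y=int(p[0])-48,int(p[1])-38
    im=cv2.resize(c['color'][y:y+75,x:x+95],None,fx=8,fy=8,interpolation=cv2.INTER_CUBIC)
    if cam=='top': im=cv2.convertScaleAbs(im,alpha=1.6,beta=0)
    else:
        for C in(CO,CB): draw(c,im,box(C+[0,0,.02],CY,-.02,.02,-.013,.013,0,.09),(255,255,0),8,np.array([x,y]))
    cv2.imwrite('pics/finz_%s.png'%cam,im); marks(cam,['blue','orange','blue_mid','orange_mid','white_mid','mug','gel'],c)
E
```

```text
opening: 0.0648
t 49.4 q [ 0.302 -0.622  1.971 -0.033  1.382  1.586] p [0.4553 0.1828 0.3343] F [ 0.8 -0.2 -0.4] op 0.0648
side blue 0.81 [0.5475 0.1981 0.0201] [227. 276.]
side orange 0.87 [0.4906 0.1808 0.0221] [249. 277.]
side blue_mid 0.93 [0.5473 0.2023 0.0693] [225. 267.]
side blue_mid 0.58 [0.5529 0.2029 0.0094] [224. 279.]
side orange_mid 0.76 [0.4881 0.1783 0.0618] [250. 268.]
side orange_mid 0.37 [ 0.5386 -0.1987  0.1973] [277. 142.]
side gel 0.69 [0.6753 0.2301 0.0019] [180. 275.]
side gel 0.25 [0.5534 0.2012 0.0205] [224. 276.]
top blue 0.65 [0.5501 0.2015 0.0158] [176. 205.]
top blue_mid 0.59 [0.5519 0.204  0.062 ] [171. 200.]
top mug 0.61 [ 0.368   0.1425 -0.0015] [190. 283.]
top gel 0.69 [ 0.6761  0.2293 -0.0023] [175. 159.]
top gel 0.39 [ 0.539  -0.1993  0.2041] [359. 212.]
```

View pics/finz_side.png

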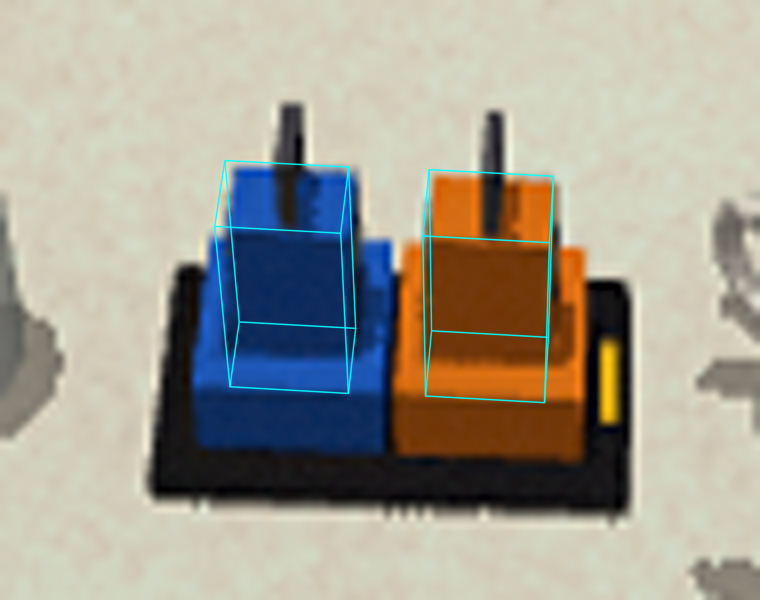

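View pics/finz_top.png

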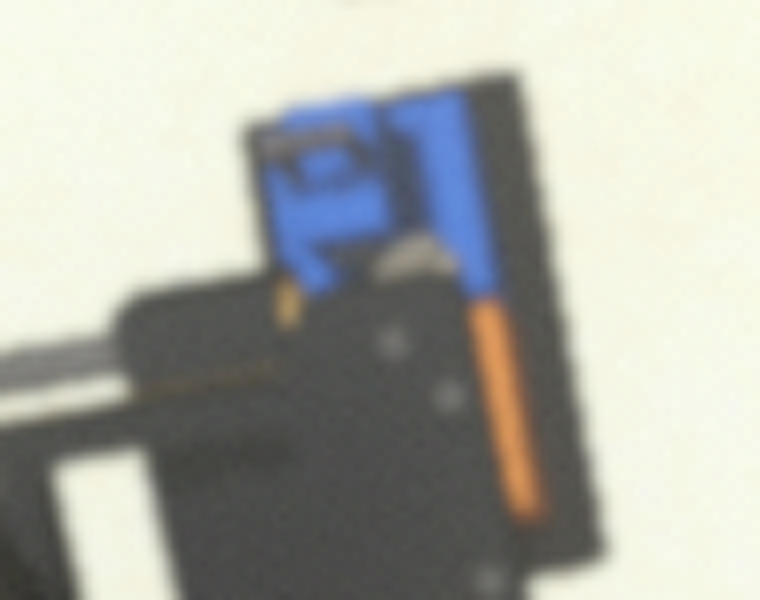

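View pics/fin_side.png

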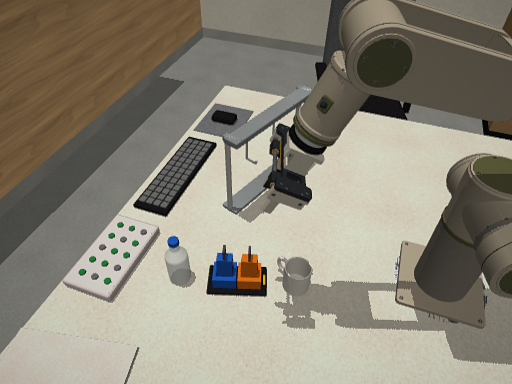

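Both controls stand upright and fully down in their own cradles, at the same height, and the mug and gel are where they were. The arm hides the white one, so I'll raise it and check.

```bash
python3 -m pendant '[{"delta_pos":[0.01,-0.02,-0.04],"spin":0},{"delta_pos":[0.02,-0.05,-0.08],"spin":0},{"delta_pos":[0.03,-0.1,-0.1],"spin":0},{"delta_pos":[0.03,-0.15,-0.12],"spin":0},{"delta_pos":[0.03,-0.2,-0.13],"spin":0},{"delta_pos":[0.03,-0.2,-0.13],"spin":0},{"delta_pos":[0.03,-0.2,-0.13],"spin":0}]'|tail -1; python3 st.py|head -1
python3 - <<'E'
from h import *
for cam in('side','top'):
    c=look(cam,'end_%s.png'%cam); marks(cam,['white_mid','mug','gel','rack','orange','blue'],c)
E
```

```text
opening: 0.0648
t 50.9 q [ 0.849 -0.363  1.576 -0.231  1.598  2.085] p [0.3752 0.3729 0.4514] F [-0.5 -0.2 -0.3] op 0.0648
side white_mid 0.49 [ 0.4924 -0.318   0.1278] [299. 141.]
side mug 0.8 [0.3716 0.1464 0.0023] [294. 284.]
side gel 0.79 [0.6724 0.2309 0.001 ] [181. 276.]
side rack 0.66 [ 0.5279 -0.1987 -0.0017] [277. 189.]
side orange 0.84 [0.4921 0.1794 0.021 ] [248. 276.]
side blue 0.63 [0.5525 0.1981 0.0222] [225. 275.]
top white_mid 0.85 [ 0.4928 -0.3173  0.1248] [403. 246.]
top mug 0.82 [ 0.3673  0.1456 -0.0026] [189. 283.]
top gel 0.62 [ 0.6759  0.2338 -0.001 ] [173. 158.]
top gel 0.17 [0.4911 0.1835 0.0621] [176. 227.]
top rack 0.88 [ 0.5347 -0.1993  0.0012] [336. 229.]
top rack 0.22 [ 0.4906 -0.3193  0.1231] [404. 247.]
top orange 0.8 [0.4894 0.1872 0.0175] [178. 230.]
top orange 0.18 [0.5537 0.2008 0.0079] [177. 204.]
top blue 0.55 [0.5498 0.2012 0.0222] [176. 205.]
```

View pics/end_side.png

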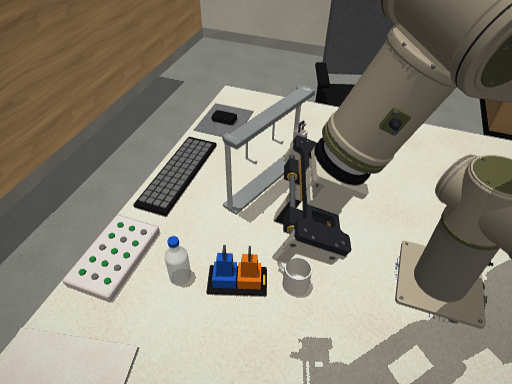

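View pics/end_top.png

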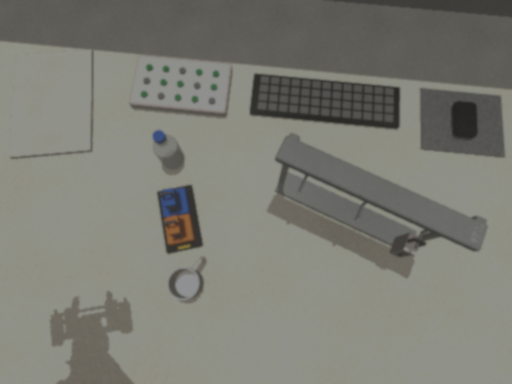

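The top view shows white still on its hook (403,246), orange and blue in their cradles (178,228 and 173,202), and the rack, mug and gel in place. The arm touches nothing, so I'm handing in.

```bash
python3 -c "
from plant import robot; print(robot.close_job()); s=robot.read_state(); print(s['t'],s['force'])"
```

```text
the job is handed in; nothing more can be done
None
the job is handed in; nothing more can be done
```

Orange and then blue came off their hooks, and each now stands in the cradle of its own colour, released. I handed in at about 51 s of the 70 s limit.

**How it was done:** The moves could not lean the tool directly. I got each lean by pushing past the arm's reach at chosen azimuths, in short one-row calls.

**Last checks**
- **Placement:** The side picture shows both controls upright, and the body tops are at the height expected for fully down. The marks put their undersides at 18–22 mm, against a well floor at 20 mm.
- **Everything else:** White is still on its hook, and the rack, mug and gel marks are within about 5 mm of where they started. The arm was clear, with no force on the tool.

**What went less well**
- **Blue insertion:** On the first try the body's edge met the rim of the well at about 28 N. I lifted, shifted about 2 mm and it then went in freely. It was leaning about 1.6° in the grip just before release.
- **Joint limits:** While pushing past reach, joints 3, 5 and 6 came to the edge of their ranges. Joint 5 read 2.732 against a listed 2.73, and joint 6 read 2.658 against 2.66. I cannot tell whether 2.732 is only rounding of the limit.
- **Camera disagreement:** The two cameras' marks for orange's y position differ by about 8 mm after placing. The side picture shows it inside its well.

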